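Bring the stored clip press into service

TASK

Bring the clip press into service, in this order. First swing its gate leg out until it snaps home, then break the stuck hexagonal transport cap loose (counter-clockwise from above), spin it off and lay it in the open steel tray. Then drop every binder clip standing to the right of the press through the open mouth into the hopper, and last of all slide the feed grip to the white mark; do not push the desk bell or the rubber stamp out of place.

Things in the scene. Friction and masses are not known exactly. Their poses are not given: they have to be found in the camera images.
- press: the clip press, fixed; origin on the table, x away from the robot, y left, z up. Base x -70..70, y -130..190 mm, 12 high. Hopper box with clear sides x -50..50, y -115..75, flat deck at z = 120; a block as high at y 75..170; lever post at (25, 172) to z 220, its lever leans back to (100, 181), z 290: leave alone. Slick ramp inside. A clip is in when inside the box below the deck.
- mouth (a point): centre of the hopper's mouth at the top rim of its neck, 146 mm above the table (26 mm above the deck); press axes. The neck is a tube of 41 mm clear width and 47 mm outside, with bayonet ledges out to 56 mm. The cap sits over it at the start.
- cap_c (a point): middle of the hexagonal cap: 64 mm across flats, 74 across corners, 31 high, 90 g; 15.5 mm above its lower edge. z up, x through a flat (flats every 60 degrees), along the press x when tight. Sits over the neck, lower edge 3 mm above the deck. Stuck: up to 0.9 N m at 0.2 rad counter-clockwise, free from 0.5. Lugs hold it down until 1.75 rad; stop at 2.05; then lift 30 mm straight up
- leg (a joint): angle of the gate leg (rad): 0 folded, grows as the leg swings out (clockwise from above), 1.25 fully out against its stop. It starts between 0 and 0.25. Light to swing; from about 0.95 rad a spring hump resists (about 6 N at the post), and past 1.1 rad it snaps the leg home.
- leg_hinge (a point): a point on the leg's upright hinge axis, 100 mm above the table
- leg_post (a point): a point on the axis of the leg's upright round post, 16 mm thick, 100 mm from the hinge axis; this point is 100 mm above the table, 15 mm below the post's top. Two thin bars join post and hinge at heights 22 and 75 mm; nothing above 80 mm but the post.
- feed (a joint): position of the feed grip along its track on the deck (m): 0 at the right end (start 0 to 0.015), growing to the left (press y), 0.06 at the left end; the white mark stands at 0.045. Slides with about 1.5 N of friction and stays where it is left.
- feed_top (a point): centre of the top of the feed grip, a black block 28 (press x) by 20 (press y) by 40 mm high, its top 174.5 mm above the table
- ready_mark (a point): where feed_top must come: above the track, in line with the two white marks on the deck
- tray: open steel tray, 130 x 130 mm, 20 mm high, walls and floor 4 mm, loose, origin under its centre, on the table left of the press
- clip1_c (a point): a black binder clip standing on its spine, both wire handles folded straight up. Body 18 mm thick (x), 26 long (y), 14 high; handles above it 10 thick (x), 18 wide (y), up to 46 mm. This point: its middle, 23 mm above its underside; z up. 30 g. Gripped on the handles along x, fingertips 15 mm or more above its underside, the body hangs free below. 3 to 5 are present; absent: None
- clip2_c (a point): the same as clip1: clip2
- clip3_c (a point): the same as clip1: clip3
- clip4_c (a point): the same as clip1: clip4
- clip5_c (a point): the same as clip1: clip5
- bell: black desk bell, 84 mm wide, 58 mm high, a bystander; origin under its centre
- stamp: rubber stamp with wooden knob, 34 x 50 mm, 62 mm high, a bystander

How it is judged:
On the way, in this order (a step that is already met when the one before it is completed fails the run):
1. the gate leg has snapped fully out (value of joint leg above 1.2 rad), for 0.3 s.
2. the cap is broken loose, still on its neck (angle between the x axis of cap_c and the x axis of press, either way round above 0.8 rad and distance between cap_c and mouth below 0.03 m), for 0.1 s.
3. the cap lies in the tray, let go (x of cap_c in the frame of tray between -0.06 and 0.06 m and y of cap_c in the frame of tray between -0.06 and 0.06 m and z of cap_c in the frame of tray between 0 and 0.045 m and contact force between the fingers and cap below 0.1 N), for 0.3 s.
4. all the binder clips present are in the hopper (x of clip1_c in the frame of press between -0.05 and 0.05 m and y of clip1_c in the frame of press between -0.115 and 0.08 m and z of each of clip1_c, clip2_c, clip3_c, clip4_c, clip5_c in the frame of press below 0.112 m and x of clip2_c in the frame of press between -0.05 and 0.05 m and y of clip2_c in the frame of press between -0.115 and 0.08 m and x of clip3_c in the frame of press between -0.05 and 0.05 m and y of clip3_c in the frame of press between -0.115 and 0.08 m and x of clip4_c in the frame of press between -0.05 and 0.05 m and y of clip4_c in the frame of press between -0.115 and 0.08 m and x of clip5_c in the frame of press between -0.05 and 0.05 m and y of clip5_c in the frame of press between -0.115 and 0.08 m), for 0.3 s.
5. the feed grip is at the mark (value of joint feed between 0.04 and 0.05 m), for 0.3 s.
At the end, for the whole second after the job is handed in: leg swung out and snapped home (over 1.2 rad), cap lying in the tray, every clip present inside the hopper below its deck, feed grip within 5 mm of the white mark, all at rest (all of step 4 and all of step 5 and value of joint leg above 1.2 rad and x of cap_c in the frame of tray between -0.06 and 0.06 m and y of cap_c in the frame of tray between -0.06 and 0.06 m and z of cap_c in the frame of tray between 0 and 0.045 m and linear speed of cap below 0.02 m/s); the robot touches nothing.
It fails at once if the bell or the stamp is pushed away (over 5 cm) (distance of any of bell, stamp from where it was at the start of the episode above 0.05 m).
Of clip1, clip2, clip3, clip4, clip5 only 3 to 5 are there at a start; the rules pass over those that are not, and their reading is None.
At some moment in a run one of clip1, clip2, clip3, clip4, clip5, tray may be knocked a few centimetres aside while the robot is not near it.
It also fails if it takes over 210 s, if anything falls off the work surface, if the arm or the gripper's body presses on something with over 40 N, if the wrist force passes 120 N, or if a joint passes its speed limit or range.

ROBOT

A 6-joint arm with a two-finger parallel gripper is mounted at the origin on the work surface. World frame = base frame: x ahead of the robot, y to its left, z up, the work surface at z = 0. Lengths are in m, angles in rad, forces in N, time in s.
With the tool pointing down it reaches from about 0.325 to 0.75 m from the base axis. Payload 7.6 kg.
Tool frame: the origin (TCP) lies at the very end of the fingers, on their centre line; the grasp point (between the pads) lies 19 mm behind it; z points along the fingers, y is the line along which they close (so a half turn about z gives the same grasp; the last joint's range is limited). The gripper opens to 85 mm and grips with 20 to 120 N. Pads are 22 mm wide; open, the fingers measure 114 mm over their backs; the gripper's body (76 mm by 85 mm) begins 54 mm behind the grasp point. The pads swing forward as they close: fully open they stand 13 mm farther back than shut.
Start: joints at [-1.304, 0.052, 1.401, -0, 1.689, -0.07], TCP at [0.174, -0.496, 0.231] pointing down, gripper open.
Joint ranges: [-2.9, 2.9], [-0.91, 2.17], [0.12, 2.37], [-1.06, 4.2], [0.26, 2.73], [-2.93, 2.93]. Speed limits (rad/s): [2.57, 2.57, 3.01, 3.14, 3.14, 3.14].

INTERFACE

Orientations are given as a unit quaternion [x, y, z, w].
In Python, from station import arm gives the robot as it stands. The module is installed in compiled form; this text tells all that it offers.
- The arm moves only by the shell command python3 -m creep 'ROWS' [FORCE]. ROWS is JSON, a list of rows, each an object of numbers: "tx", "ty", "tz": the shift along the tool's x, y, z in m; "spin": the turn about the tool's z in degrees; "gripper": the closure in counts, from 0 (fully open) to 255 (shut). In form: [{"tx": .., "ty": .., "tz": .., "spin": .., "gripper": ..}, ...]. A call has 1 to 12 rows; each row shifts and turns the commanded pose from where the row before left it, along the tool's axes as they then stand; what a row does not reach is not made up. A row lasts 1/8 s, in which the tool goes at most 62.5 mm and 10.7 degrees, less where a joint would pass 70% of its speed; a pose out of reach is approached as far as the arm can. A call is refused whole if a number of a shift passes 0.0625 or a number of a turn 10.7, either way. A call with a gripper value outside its range is refused whole. The fingers move at their own pace and stop on an object; FORCE is the grip in N (left out, the last holds). Time passes only in rows, so rows that do not move let the fingers close. It gives the time, the measured TCP pose, the force, the opening and the grip force at its end, in the units of the state.
- arm.observe(): the state, without advancing time (a new reading comes with each control period).
- arm.capture(name): name is "side" or "top"; returns (picture, depth): 400x640x3 uint8, blue, green, red; 400x640 float32, m along the optical axis (not along the pixel's ray), 0 where there is no reading.
- arm.camera_params(name): a dict with "K" (3x3 intrinsics, pixels), "rvec" (rotation vector, rad) and "tvec" (3), from world to camera coordinates, as OpenCV has them. Camera axes: x right, y down, z forward; pixel columns grow to the right and rows downward; lengths in m; the calibration is good to about 2 mm. A picture is of the moment at which its call begins. camera_params takes no time and is no camera call.
- arm.close_job(): hands the job in; it is judged then, once.
Trained networks look in the newest picture that a camera, given by its name, has taken for a name from the list of things; names that differ only in an ending like _2 or _b are one class to them, and where a whole thing is asked for, a point or a joint stands for the part that bears it (a point fixed in the world has none). Each returns a list of dicts, best first, with "score" (0 to 1); they miss things now and then, are a little off and sometimes report something else, mostly with a low value. They report only what shows in the picture. A call takes as long as a camera call.
- arm.regions_of(camera, target): "mask" (400x640 bool, what is visible of it) and "xy" ([column, row] in pixels, amid what is visible of it).
The state is a dict: "t": time; "q": joint angles; "joint_velocities": joint speeds; "joint_torque": joint torques, N m; "ee_pos": TCP position; "tool_rot": TCP orientation; "wrist_force": force on the tool from outside, world axes, zero at the start; "wrist_torque": the same for the moment, N m; "opening": finger opening in m; "grasp_force": force on a finger pad.
Only numpy, scipy, OpenCV 4.12 (cv2) and the standard library are available. Lean on these libraries where they do the work, as an engineer would, in place of code of your own. Each camera call takes 0.05 s, during which the arm holds its last target. There are 200 camera calls.

## Working session

There is one attempt and no reset: what is moved stays moved. The work goes in short steps, Python scripts to look and compute and a shell command to move; the robot and the scene stay as the last step left them, time stands still between calls to the robot, and variables do not carry over. Pictures are saved under pics/ and viewed, at most 14 in all, crops included, and the job is handed in when it is done.

```bash
mkdir -p pics; cat > h.py <<'E'
from station import arm
import numpy as np, cv2
def cam(n):
    p=arm.camera_params(n); R=cv2.Rodrigues(np.array(p["rvec"],float))[0]; return np.array(p["K"],float),R,np.array(p["tvec"],float).ravel()
def pts(n,depth,mask):
    K,R,t=cam(n); v,u=np.nonzero(mask&(depth>0)); z=depth[v,u]
    P=np.stack([(u-K[0,2])*z/K[0,0],(v-K[1,2])*z/K[1,1],z],1); return (P-t)@R
def ray(n,uv,zw):
    K,R,t=cam(n); d=R.T@np.linalg.inv(K)@np.array([uv[0],uv[1],1.]); c=-R.T@t; return c+d*(zw-c[2])/d[2]
def proj(n,P):
    K,R,t=cam(n); q=K@(R@np.asarray(P,float)+t); return q[:2]/q[2]
def grab(n,f=None):
    im,d=arm.capture(n)
    if f: cv2.imwrite("pics/"+f,im)
    return im,d
E
python3 - <<'E'
from h import *
s=arm.observe(); print(s["t"],s["ee_pos"],s["tool_rot"])
for n in("top","side"):
    im,d=grab(n,n+"0.png"); K,R,t=cam(n); print(n,K[0,0],-R.T@t,R[2])
    for k in("press","cap_c","leg_post","feed_top","tray","clip1_c","bell","stamp"):
        for r in arm.regions_of(n,k)[:6]:
            if r["score"]<.3: continue
            P=pts(n,d,r["mask"]); 
            if len(P)==0: print(k,"nodepth",r["xy"]);continue
            print(k,round(r["score"],2),np.round(r["xy"]),len(P),"med",np.median(P,0).round(3),"lo",np.percentile(P,2,0).round(3),"hi",np.percentile(P,98,0).round(3))
E
```

```text
0.0 [ 0.17343948 -0.49520788  0.23047983] [ 9.85855988e-01  1.67592855e-01 -7.98206911e-05 -7.74222095e-04]
top 428.84689450055873 [ 0.279856   -0.06076833  1.33262009] [ 0.19425167  0.01897688 -0.98076815]
press 0.75 [306. 179.] 5101 med [0.596 0.014 0.118] lo [ 0.488 -0.161  0.004] hi [0.686 0.141 0.258]
cap_c 0.81 [346. 161.] 473 med [ 0.639 -0.11   0.154] lo [ 0.61  -0.139  0.129] hi [ 0.674 -0.079  0.159]
cap_c 0.68 [432. 206.] 20 med [ 0.543 -0.363  0.009] lo [ 0.535 -0.373 -0.001] hi [ 0.549 -0.354  0.039]
leg_post 0.49 [320. 206.] 206 med [ 0.513 -0.025  0.074] lo [ 0.497 -0.056  0.004] hi [0.535 0.034 0.116]
feed_top 0.72 [308. 178.] 5255 med [0.597 0.012 0.118] lo [ 0.489 -0.162  0.003] hi [0.693 0.142 0.264]
feed_top 0.65 [306. 168.] 83 med [0.615 0.011 0.173] lo [0.607 0.    0.137] hi [0.634 0.02  0.179]
tray 0.57 [197. 219.] 1748 med [0.502 0.367 0.005] lo [ 0.438  0.3   -0.001] hi [0.565 0.428 0.023]
tray 0.46 [318. 209.] 203 med [ 0.516 -0.02   0.075] lo [ 0.498 -0.056  0.005] hi [0.534 0.034 0.116]
clip1_c 0.72 [198. 218.] 1722 med [0.502 0.366 0.005] lo [ 0.439  0.29
[... 1104 characters left out ...]
ed [ 0.447 -0.26   0.007] lo [ 0.433 -0.27  -0.002] hi [ 0.46  -0.232  0.046]
feed_top 0.44 [341. 173.] 96 med [0.618 0.004 0.164] lo [ 0.606 -0.001  0.141] hi [0.631 0.016 0.176]
feed_top 0.44 [306. 212.] 164 med [ 0.507 -0.049  0.067] lo [ 0.498 -0.055  0.005] hi [0.531 0.027 0.115]
tray 0.74 [283. 145.] 810 med [0.501 0.37  0.005] lo [ 0.437  0.297 -0.   ] hi [0.563 0.432 0.021]
clip1_c 0.59 [310. 212.] 211 med [ 0.507 -0.049  0.057] lo [ 0.498 -0.055 -0.   ] hi [0.53  0.034 0.115]
bell 0.86 [287. 251.] 580 med [ 0.427 -0.145  0.03 ] lo [ 0.391 -0.168  0.001] hi [ 0.463 -0.105  0.053]
stamp 0.83 [349. 352.] 319 med [ 0.525 -0.466  0.015] lo [ 0.506 -0.484  0.008] hi [ 0.551 -0.45   0.062]
```

```bash
python3 - <<'E'
from h import *
im=cv2.imread("pics/top0.png"); cv2.imwrite("pics/top0c.png",cv2.resize(im[110:290,160:500],None,fx=2.35,fy=2.35,interpolation=cv2.INTER_CUBIC))
im=cv2.imread("pics/side0.png"); cv2.imwrite("pics/side0c.png",cv2.resize(im[130:380,200:500],None,fx=2.4,fy=2.4,interpolation=cv2.INTER_CUBIC))
E
```

```text
(no output)
```

View pics/top0c.png

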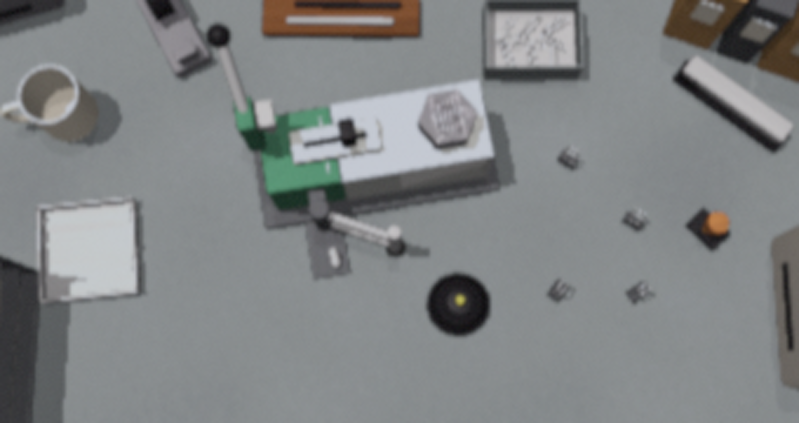

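View pics/side0c.png

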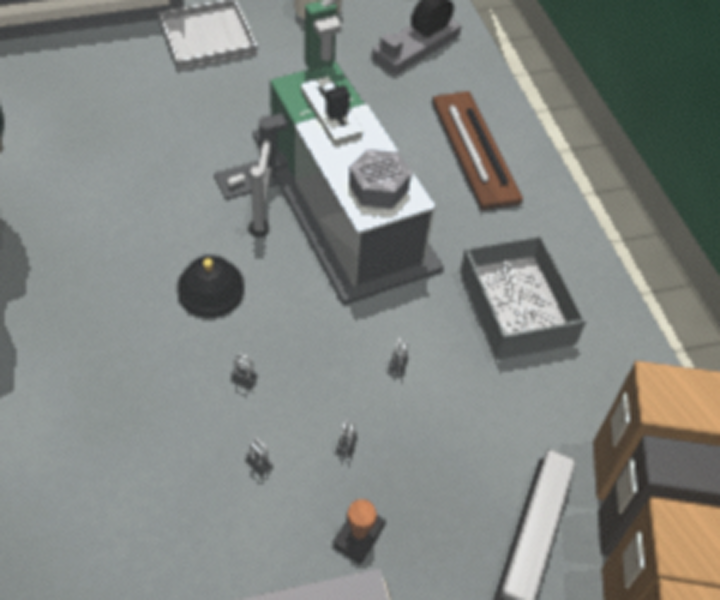

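The pictures show four clips right of the press (top crop (570,157), (635,218), (560,290), (640,292)). The leg runs from its hinge (318,205) to its post (396,245), with the bell at (458,303). The open steel tray is on the left (90,250), and the tray on the far right (533,40) is a decoy. Next I work out the exact geometry.

```bash
python3 - <<'E'
from h import *
C={}
for n in("top","side"):
    im,d=grab(n); C[n]=(im,d); A=pts(n,d,np.ones(d.shape,bool))
    m=(abs(A[:,2]-.12)<.006)&(A[:,0]>.5)&(A[:,0]<.75)&(A[:,1]>-.2)&(A[:,1]<.2)
    q=A[m,:2]; r=cv2.minAreaRect((q*1000).astype(np.float32)); print(n,"deck",r,cv2.boxPoints(r).round().tolist())
    B=A[(A[:,2]>.09)&(A[:,2]<.125)&(A[:,0]<.535)&(A[:,0]>.46)&(A[:,1]<.0)&(A[:,1]>-.1)]; print("post",len(B),B.mean(0).round(4),B.min(0).round(3),B.max(0).round(3))
    F=A[(A[:,2]>.165)&(A[:,2]<.185)&(A[:,0]>.58)&(A[:,0]<.66)&(abs(A[:,1])<.05)]; print("feed",len(F),F.mean(0).round(4),F.min(0).round(3),F.max(0).round(3))
    F=A[(A[:,2]>.145)&(A[:,2]<.165)&(A[:,0]>.58)&(A[:,0]<.7)&(A[:,1]<-.05)&(A[:,1]>-.18)]; print("cap",cv2.minEnclosingCircle((F[:,:2]*1000).astype(np.float32)),F.mean(0),cv2.minAreaRect((F[:,:2]*1000).astype(np.float32)))
    T=A[(A[:,2]>.012)&(A[:,2]<.03)&(A[:,0]>.4)&(A[:,0]<.6)&(A[:,1]>.27)&(A[:,1]<.46)]; print("tray",cv2.minAreaRect((T[:,:2]*1000).astype(np.float32)))
    H=A[(A[:,0]>.5)&(A[:,0]<.56)&(A[:,1]>.01)&(A[:,1]<.06)&(A[:,2]>.03)&(A[:,2]<.11)]; print("hinge",len(H),H.min(0).round(3),H.max(0).round(3),H.mean(0).round(3))
    for c in[(.624,-.28),(.543,-.363),(.445,-.363),(.447,-.26)]:
        Q=A[(np.hypot(A[:,0]-c[0],A[:,1]-c[1])<.035)&(A[:,2]>.006)&(A[:,2]<.06)]
        q=Q[:,:2]-Q[:,:2].mean(0); w,v=np.linalg.eigh(q.T@q)
        hi=Q[Q[:,2]>.03]; print("clip",len(Q),Q.mean(0).round(4),"hi",len(hi),hi.mean(0).round(4),hi[:,2].max().round(3) if len(hi) else 0,"long",np.degrees(np.arctan2(v[1,1],v[0,1])).round(),np.sqrt(w/len(Q)).round(4))
# rectified clip crops at z=.02
rows=[]
for n in C:
    row=[]
    for c in[(.624,-.28),(.543,-.363),(.445,-.363),(.447,-.26)]:
        # output: x up, y left, 1px=.4mm
        src=np.float32([[0,0],[199,0],[199,199],[0,199]]); w=[(c[0]+.04,c[1]+.04),(c[0]+.04,c[1]-.04),(c[0]-.04,c[1]-.04),(c[0]-.04,c[1]+.04)]
        ip=np.float32([proj(n,[a,b,.02]) for a,b in w]); row.append(cv2.warpPerspective(C[n][0],cv2.getPerspectiveTransform(ip,src),(199,199),flags=cv2.INTER_CUBIC))
    rows.append(np.hstack(row))
cv2.imwrite("pics/clips.png",np.vstack(rows))
E
```

```text
top deck ((589.3663940429688, -22.517349243164062), (177.5580291748047, 291.1417236328125), 9.03611946105957) [[479.0, 107.0], [525.0, -180.0], [700.0, -152.0], [654.0, 135.0]]
post 30 [ 0.5054 -0.0455  0.1119] [ 0.499 -0.053  0.094] [ 0.512 -0.038  0.12 ]
feed 70 [0.6194 0.0105 0.1736] [ 0.607 -0.     0.165] [0.634 0.02  0.18 ]
cap ((642.9537353515625, -110.58610534667969), 36.57915115356445) [ 0.64150838 -0.11021417  0.1543097 ] ((642.2630004882812, -110.36146545410156), (65.58845520019531, 69.83412170410156), 9.915449142456055)
tray ((493.4778747558594, 379.1087646484375), (143.04666137695312, 162.0595245361328), 5.613119125366211)
hinge 140 [0.522 0.013 0.03 ] [0.56  0.059 0.106] [0.537 0.042 0.087]
clip 57 [ 0.6253 -0.2785  0.0205] hi 15 [ 0.6264 -0.2797  0.0428] 0.051 long -139.0 [0.009  0.0097]
clip 50 [ 0.5408 -0.3625  0.0212] hi 14 [ 0.5425 -0.3628  0.0448] 0.053 long 49.0 [0.0075 0.0114]
clip 42 [ 0.4461 -0.3605  0.0207] hi 12 [ 0.4445 -0.3626  0.0443] 0.049 long -147.0 [0.0094 0.011 ]
clip 35 [ 0.4485 -0.2591  0.0226] hi 10 [ 0.4472 -0.2593  0.046 ] 0.051 long 110.0 [0.006
[... 418 characters left out ...]
9 -0.11263266  0.15383521] ((641.6227416992188, -109.63900756835938), (65.64337921142578, 72.96505737304688), 9.534631729125977)
tray ((486.47296142578125, 380.1673889160156), (154.72976684570312, 171.18667602539062), 5.317376136779785)
hinge 154 [0.52  0.011 0.03 ] [0.56  0.06  0.105] [0.539 0.041 0.081]
clip 46 [ 0.6255 -0.28    0.0255] hi 17 [ 0.6245 -0.2802  0.0416] 0.048 long 51.0 [0.0046 0.0075]
clip 58 [ 0.5413 -0.3643  0.0248] hi 22 [ 0.5407 -0.3635  0.0414] 0.048 long 47.0 [0.0047 0.0074]
clip 65 [ 0.4434 -0.3654  0.0238] hi 23 [ 0.4443 -0.3638  0.0404] 0.048 long 126.0 [0.0044 0.0075]
clip 68 [ 0.4455 -0.2609  0.0227] hi 20 [ 0.4475 -0.2598  0.0414] 0.048 long 146.0 [0.0047 0.0072]
```

View pics/clips.png

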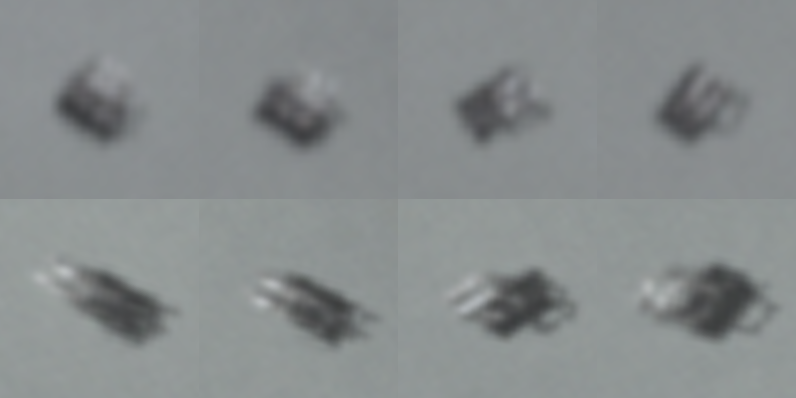

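The clips sit on the table with their handles up, and the top row of crops shows each body turned about 45° to the world axes. I fit those more closely later. First the leg: I move over the post at (0.505,-0.046).

```bash
cat >> h.py <<'E'
def rel(x,y,z,hy=None):
    s=arm.observe(); 
    from scipy.spatial.transform import Rotation as Ro
    R=Ro.from_quat(s["tool_rot"]).as_matrix(); d=R.T@(np.array([x,y,z])-s["ee_pos"]); h=np.degrees(np.arctan2(R[1,1],R[0,1]))
    print("t",round(s["t"],2),"pos",np.round(s["ee_pos"],4),"hy",h.round(1),"open",round(s["opening"],4),"| d",d.round(4),"spin",None if hy is None else round((h-hy+90)%180-90,1),"q6",round(s["q"][5],2))
E
python3 -m creep '[{"tx":0.0512,"ty":-0.0348,"gripper":120},{"tx":0.0512,"ty":-0.0348},{"tx":0.0512,"ty":-0.0348},{"tx":0.0512,"ty":-0.0348},{"tx":0.0512,"ty":-0.0348},{"tx":0.0512,"ty":-0.0348},{"tx":0.0512,"ty":-0.0348},{"tx":0.0512,"ty":-0.0348},{"tx":0.0512,"ty":-0.0348},{"spin":-10.5},{"spin":-10.5},{"spin":-10.5}]' 20
python3 -m creep '[{"spin":-10.5},{"spin":-10.5},{}]'
python3 -c "
from h import *
rel(.505,-.0465,.088,-18)"
```

```text
t 1.0 pos [ 0.1735 -0.4955  0.2313] hy -70.7 open 0.085 | d [ 0.4612 -0.3143  0.1433] spin -52.7 q6 -0.07$[0]: bad value
$[0]: bad value
```

```bash
python3 -m creep '[{"tx":0,"ty":0,"tz":0,"spin":-10.5,"gripper":120}]' 20; python3 -m creep '[{"tx":0.05,"ty":-0.034,"tz":0,"spin":0}]'
```

```text
t: 1.12
ee_pos: [0.1735, -0.4955, 0.2313]
tool_rot: [0.966, 0.259, -0.0, 0.0]
wrist_force: [0.0, -0.3, 0.3]
opening: 0.0698
grasp_force: 0.0$[0]: bad value
```

```bash
python3 -m creep '[{"tx":0.0568,"ty":-0.0248,"tz":0,"spin":0,"gripper":120},{"tx":0.0568,"ty":-0.0248,"tz":0,"spin":0,"gripper":120},{"tx":0.0568,"ty":-0.0248,"tz":0,"spin":0,"gripper":120},{"tx":0.0568,"ty":-0.0248,"tz":0,"spin":0,"gripper":120},{"tx":0.0568,"ty":-0.0248,"tz":0,"spin":0,"gripper":120},{"tx":0.0568,"ty":-0.0248,"tz":0,"spin":0,"gripper":120},{"tx":0.0568,"ty":-0.0248,"tz":0,"spin":0,"gripper":120},{"tx":0.0568,"ty":-0.0248,"tz":0,"spin":0,"gripper":120},{"tx":0.0568,"ty":-0.0248,"tz":0,"spin":0,"gripper":120},{"tx":0,"ty":0,"tz":0,"spin":-10.5,"gripper":120},{"tx":0,"ty":0,"tz":0,"spin":-10.5,"gripper":120},{"tx":0,"ty":0,"tz":0,"spin":-10.5,"gripper":120}]'
python3 -m creep '[{"tx":0,"ty":0,"tz":0,"spin":-10.5,"gripper":120},{"tx":0,"ty":0,"tz":0,"spin":0,"gripper":120},{"tx":0,"ty":0,"tz":0,"spin":0,"gripper":120}]'
python3 -c "
from h import *
rel(.505,-.0465,.088,-18)"
```

```text
t: 2.62
ee_pos: [0.5063, -0.0475, 0.2312]
tool_rot: [0.859, 0.513, -0.0, 0.0]
wrist_force: [-0.5, -0.6, -0.3]
opening: 0.0453
grasp_force: 0.0
t: 3.0
ee_pos: [0.5062, -0.0478, 0.2313]
tool_rot: [0.811, 0.585, -0.0, 0.0]
wrist_force: [0.4, 0.1, 0.8]
opening: 0.0451
grasp_force: 0.0
t 3.0 pos [ 0.5062 -0.0478  0.2313] hy -18.4 open 0.0451 | d [ 0.0009 -0.0016  0.1433] spin -0.4 q6 0.15
```

```bash
python3 -m creep '[{"tx":0.0009,"ty":-0.0016,"tz":0.05,"spin":0,"gripper":120},{"tx":0,"ty":0,"tz":0.05,"spin":0,"gripper":120},{"tx":0,"ty":0,"tz":0.043,"spin":0,"gripper":120},{"tx":0,"ty":0,"tz":0,"spin":0,"gripper":195},{"tx":0,"ty":0,"tz":0,"spin":0,"gripper":195},{"tx":0,"ty":0,"tz":0,"spin":0,"gripper":195}]'
python3 -m creep '[{"tx":0.001,"ty":-0.0139,"tz":0,"spin":8,"gripper":195},{"tx":0.001,"ty":-0.0139,"tz":0,"spin":8,"gripper":195},{"tx":0.001,"ty":-0.0139,"tz":0,"spin":8,"gripper":195},{"tx":0.001,"ty":-0.0139,"tz":0,"spin":8,"gripper":195},{"tx":0,"ty":0,"tz":0,"spin":0,"gripper":195}]'
python3 -c "
from h import *
rel(.505,-.0465,.088,-18)
im,d=grab('top'); A=pts('top',d,np.ones(d.shape,bool)); B=A[(A[:,2]>.02)&(A[:,2]<.125)&(A[:,0]<.55)&(A[:,0]>.4)&(A[:,1]<.1)&(A[:,1]>-.1)]
cv2.imwrite('pics/leg1.png',cv2.resize(im[130:260,240:400],None,fx=4,fy=4))"
```

```text
t: 3.75
ee_pos: [0.5063, -0.0467, 0.0908]
tool_rot: [0.81, 0.586, 0.001, 0.002]
wrist_force: [-0.2, -0.4, -0.1]
opening: 0.0201
grasp_force: 0.0
t: 4.38
ee_pos: [0.4601, -0.0152, 0.0898]
tool_rot: [0.94, 0.341, 0.001, 0.001]
wrist_force: [0.4, 1.0, -0.4]
opening: 0.0199
grasp_force: 0.0
t 4.38 pos [ 0.4601 -0.0152  0.0898] hy -50.1 open 0.0199 | d [0.0144 0.0529 0.002 ] spin -32.1 q6 0.76
```

View pics/leg1.png

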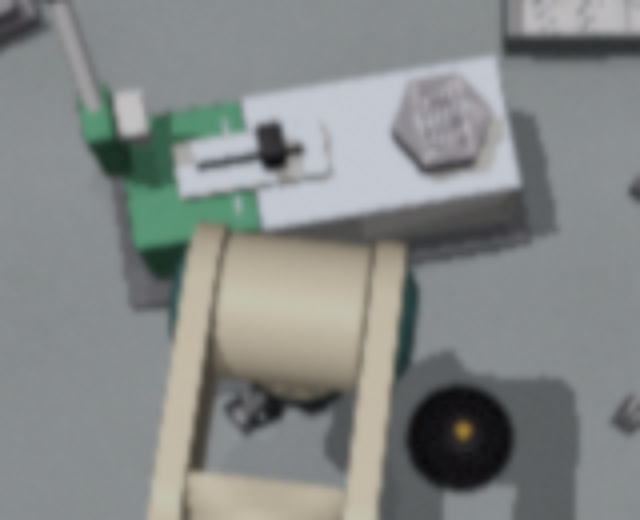

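The arm hides the leg, which lies under the wrist at about (270,400). The bell at (460,435) is untouched. I carry on with the arc.

```bash
python3 -m creep '[{"tx":0.001,"ty":-0.0139,"tz":0,"spin":8,"gripper":195},{"tx":0.001,"ty":-0.0139,"tz":0,"spin":8,"gripper":195},{"tx":0.001,"ty":-0.0139,"tz":0,"spin":8,"gripper":195},{"tx":0,"ty":0,"tz":0,"spin":0,"gripper":195}]'
python3 -m creep '[{"tx":0.0005,"ty":-0.007,"tz":0,"spin":4,"gripper":195},{"tx":0.0005,"ty":-0.007,"tz":0,"spin":4,"gripper":195},{"tx":0,"ty":0,"tz":0,"spin":0,"gripper":195}]'
python3 -m creep '[{"tx":0,"ty":0,"tz":0,"spin":0,"gripper":120},{"tx":0,"ty":0,"tz":0,"spin":0,"gripper":120},{"tx":0,"ty":0,"tz":0,"spin":0,"gripper":120},{"tx":0,"ty":0,"tz":-0.06,"spin":0,"gripper":80},{"tx":0,"ty":0,"tz":-0.06,"spin":0,"gripper":0},{"tx":0,"ty":0,"tz":0,"spin":0,"gripper":0}]'
python3 -c "
from h import *
rel(.641,-.111,.25,-50.7)
im,d=grab('side'); A=pts('side',d,np.ones(d.shape,bool)); B=A[(A[:,2]>.09)&(A[:,2]<.125)&(A[:,0]<.54)&(A[:,0]>.4)&(A[:,1]<.1)&(A[:,1]>-.1)]; print(len(B),B.mean(0))
cv2.imwrite('pics/leg2.png',cv2.resize(im[130:280,230:430],None,fx=3,fy=3))"
```

```text
t: 4.92
ee_pos: [0.4408, 0.0215, 0.0889]
tool_rot: [0.99, 0.139, 0.001, 0.0]
wrist_force: [-0.0, 0.6, -0.7]
opening: 0.0205
grasp_force: 0.0
t: 5.3
ee_pos: [0.4383, 0.035, 0.0885]
tool_rot: [0.998, 0.07, 0.0, 0.0]
wrist_force: [-0.8, -0.1, -0.3]
opening: 0.0202
grasp_force: 0.0
t: 6.05
ee_pos: [0.44, 0.0352, 0.2137]
tool_rot: [0.998, 0.068, 0.005, 0.0]
wrist_force: [-0.9, 0.5, -0.2]
opening: 0.0854
grasp_force: 0.0
t 6.05 pos [0.44   0.0352 0.2137] hy -82.2 open 0.0854 | d [ 0.1795  0.1722 -0.0342] spin -31.5 q6 1.43
80 [0.47876319 0.03864493 0.10302835]
```

View pics/leg2.png

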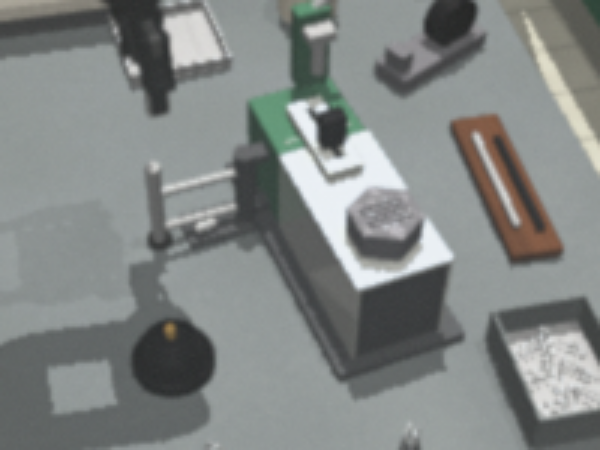

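The leg stands straight out in front of the press, with its post at (155,200) in the crop. I confirm that numerically and work out the move to the cap.

```bash
python3 -c "
from h import *
for n in('side','top'):
  im,d=grab(n); A=pts(n,d,np.ones(d.shape,bool)); B=A[(A[:,2]>.085)&(A[:,2]<.125)&(A[:,0]<.46)&(A[:,0]>.41)&(A[:,1]<.07)&(A[:,1]>0)]; print(len(B),B.mean(0) if len(B) else 0)
  M=(A[:,2]>.116)&(A[:,2]<.124)&(A[:,0]>.55)&(A[:,0]<.75)&(A[:,1]>-.2)&(A[:,1]<.16); print('deck',cv2.minAreaRect((A[M,:2]*1000).astype(np.float32)))
"
```

```text
49 [0.43827824 0.03279102 0.10422553]
deck ((625.4375610351562, -18.01397705078125), (101.43009948730469, 291.6226501464844), 9.954107284545898)
10 [0.43501975 0.03114206 0.10587569]
deck ((627.9712524414062, -19.725006103515625), (102.28556823730469, 284.5802001953125), 9.302136421203613)
```

```bash
python3 -m creep '[{"tx":0,"ty":0,"tz":-0.035,"spin":-10.5,"gripper":0},{"tx":0,"ty":0,"tz":0,"spin":-10.5,"gripper":0},{"tx":0,"ty":0,"tz":0,"spin":-10.5,"gripper":0},{"tx":0,"ty":0,"tz":0,"spin":0,"gripper":0}]'; python3 -c "
from h import *
rel(.641,-.111,.25,-50.7)"
```

```text
t: 6.7
ee_pos: [0.4373, 0.0352, 0.2415]
tool_rot: [0.942, 0.336, -0.002, -0.001]
wrist_force: [-0.3, -0.3, -0.1]
opening: 0.0854
grasp_force: 0.0
t 6.7 pos [0.4373 0.0352 0.2415] hy -50.8 open 0.0854 | d [ 0.0654  0.242  -0.0091] spin -0.1 q6 0.88
```

The leg is fully out and the press yaw is about 9.6°. Next I move over the cap, descend and grip.

```bash
python3 -m creep '[{"tx":0.0131,"ty":0.0484,"tz":0,"spin":0,"gripper":0},{"tx":0.0131,"ty":0.0484,"tz":0,"spin":0,"gripper":0},{"tx":0.0131,"ty":0.0484,"tz":0,"spin":0,"gripper":0},{"tx":0.0131,"ty":0.0484,"tz":0,"spin":0,"gripper":0},{"tx":0.0131,"ty":0.0484,"tz":0,"spin":0,"gripper":0},{"tx":0,"ty":0,"tz":0.04,"spin":0,"gripper":0},{"tx":0,"ty":0,"tz":0,"spin":0,"gripper":0}]'; python3 -c "
from h import *
rel(.641,-.111,.127,-50.4)"
```

```text
t: 7.58
ee_pos: [0.64, -0.1105, 0.1974]
tool_rot: [0.942, 0.335, -0.004, -0.003]
wrist_force: [-0.4, -0.1, -1.0]
opening: 0.0858
grasp_force: 0.0
t 7.58 pos [ 0.64   -0.1105  0.1974] hy -50.9 open 0.0858 | d [0.0009 0.0016 0.0704] spin -0.5 q6 0.66
```

```bash
python3 -m creep '[{"tx":0.0005,"ty":0.001,"tz":0.035,"spin":0,"gripper":0},{"tx":0,"ty":0,"tz":0.034,"spin":0,"gripper":0},{"tx":0,"ty":0,"tz":0,"spin":0,"gripper":0},{"tx":0,"ty":0,"tz":0,"spin":0,"gripper":120},{"tx":0,"ty":0,"tz":0,"spin":0,"gripper":120},{"tx":0,"ty":0,"tz":0,"spin":0,"gripper":120},{"tx":0,"ty":0,"tz":0,"spin":0,"gripper":120}]' 110; python3 -c "
from h import *
rel(.641,-.111,.127,-50.4)"
```

```text
t: 8.45
ee_pos: [0.6429, -0.1094, 0.139]
tool_rot: [0.942, 0.337, 0.001, -0.001]
wrist_force: [-8.6, 6.9, 10.6]
opening: 0.0608
grasp_force: 118.4
t 8.45 pos [ 0.6429 -0.1094  0.139 ] hy -50.7 open 0.0608 | d [-0.0025  0.      0.012 ] spin -0.3 q6 0.66
```

```bash
python3 -m creep '[{"tx":0,"ty":0,"tz":0,"spin":0,"gripper":0},{"tx":0,"ty":0,"tz":0,"spin":0,"gripper":0},{"tx":0,"ty":0,"tz":0,"spin":0,"gripper":0},{"tx":0,"ty":0,"tz":0,"spin":0,"gripper":0}]'; python3 -c "
from h import *
rel(.641,-.111,.127,-50.4); im,d=grab('side')
cv2.imwrite('pics/cap1.png',cv2.resize(im[130:280,270:430],None,fx=4,fy=4))"
```

```text
t: 8.95
ee_pos: [0.6429, -0.1112, 0.1344]
tool_rot: [0.942, 0.336, 0.0, 0.0]
wrist_force: [1.1, 0.8, 0.2]
opening: 0.0855
grasp_force: 0.0
t 8.95 pos [ 0.6429 -0.1112  0.1344] hy -50.7 open 0.0855 | d [-0.0013 -0.0014  0.0074] spin -0.3 q6 0.66
```

View pics/cap1.png

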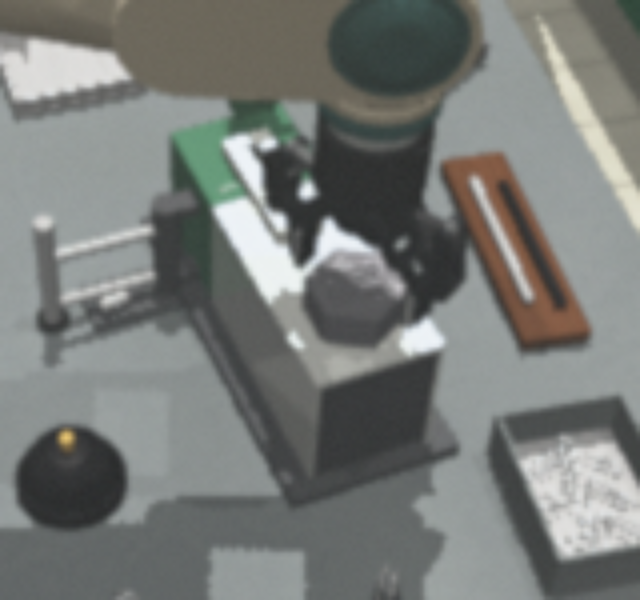

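The fingers straddle the cap (355,290) with nothing blocked. The row had simply not been reached fully. I go 10 mm lower and grip again.

```bash
python3 -m creep '[{"tx":-0.001,"ty":-0.001,"tz":0.01,"spin":0,"gripper":0},{"tx":0,"ty":0,"tz":0,"spin":0,"gripper":0},{"tx":0,"ty":0,"tz":0,"spin":0,"gripper":120},{"tx":0,"ty":0,"tz":0,"spin":0,"gripper":120},{"tx":0,"ty":0,"tz":0,"spin":0,"gripper":120},{"tx":0,"ty":0,"tz":0,"spin":0,"gripper":120}]' 110; python3 -m creep '[{"tx":0,"ty":0,"tz":0,"spin":-6,"gripper":120},{"tx":0,"ty":0,"tz":0,"spin":-6,"gripper":120},{"tx":0,"ty":0,"tz":0,"spin":0,"gripper":120}]'
```

```text
t: 9.75
ee_pos: [0.6413, -0.1104, 0.1251]
tool_rot: [0.942, 0.336, 0.0, -0.0]
wrist_force: [-5.1, 2.8, 5.6]
opening: 0.0623
grasp_force: 120.2
t: 10.12
ee_pos: [0.6412, -0.1102, 0.1251]
tool_rot: [0.901, 0.434, -0.0, -0.0]
wrist_force: [-5.7, 3.6, 6.3]
opening: 0.0618
grasp_force: 120.7
```

```bash
python3 -m creep '[{"tx":0,"ty":0,"tz":0,"spin":-10,"gripper":120},{"tx":0,"ty":0,"tz":0,"spin":-10,"gripper":120},{"tx":0,"ty":0,"tz":0,"spin":-10,"gripper":120},{"tx":0,"ty":0,"tz":0,"spin":-10,"gripper":120},{"tx":0,"ty":0,"tz":0,"spin":-10,"gripper":120},{"tx":0,"ty":0,"tz":0,"spin":-10,"gripper":120},{"tx":0,"ty":0,"tz":0,"spin":0,"gripper":120}]';python3 -c "
from h import *
rel(.641,-.111,.127,-50.4); print(arm.observe()['wrist_torque'])"
```

```text
t: 11.0
ee_pos: [0.6418, -0.111, 0.1251]
tool_rot: [0.565, 0.825, 0.0, 0.001]
wrist_force: [-1.6, 0.7, 5.5]
opening: 0.0621
grasp_force: 120.6
t 11.0 pos [ 0.6418 -0.111   0.1251] hy 21.2 open 0.0621 | d [ 0.0003 -0.0007 -0.0019] spin 71.6 q6 -0.6
[0.14702006 0.39624264 0.1099457 ]
```

```bash
python3 -m creep '[{"tx":0,"ty":0,"tz":0,"spin":-10,"gripper":120},{"tx":0,"ty":0,"tz":0,"spin":-10,"gripper":120},{"tx":0,"ty":0,"tz":0,"spin":-10,"gripper":120},{"tx":0,"ty":0,"tz":0,"spin":-6,"gripper":120},{"tx":0,"ty":0,"tz":0,"spin":0,"gripper":120},{"tx":0,"ty":0,"tz":0,"spin":0,"gripper":120}]';python3 -c "
from h import *
rel(.641,-.111,.127,-50.4); print(arm.observe()['wrist_torque'])"
```

```text
t: 11.75
ee_pos: [0.6419, -0.1112, 0.1251]
tool_rot: [0.284, 0.959, -0.0, 0.001]
wrist_force: [-0.2, 1.1, 5.8]
opening: 0.0624
grasp_force: 120.6
t 11.75 pos [ 0.6419 -0.1112  0.1251] hy 57.0 open 0.0624 | d [ 0.0008 -0.0003 -0.0019] spin -72.6 q6 -1.22
[0.06211598 0.13628457 0.03563426]
```

```bash
python3 -m creep '[{"tx":0,"ty":0,"tz":-0.004,"spin":0,"gripper":120},{"tx":0,"ty":0,"tz":-0.004,"spin":0,"gripper":120},{"tx":0,"ty":0,"tz":0,"spin":0,"gripper":120}]'
```

```text
t: 12.12
ee_pos: [0.6414, -0.1111, 0.1324]
tool_rot: [0.282, 0.959, -0.0, 0.0]
wrist_force: [0.4, 0.6, -0.1]
opening: 0.0621
grasp_force: 120.0
```

```bash
python3 -m creep '[{"tx":0,"ty":0,"tz":-0.02,"spin":0,"gripper":120},{"tx":0,"ty":0,"tz":-0.03,"spin":0,"gripper":120},{"tx":0,"ty":0,"tz":-0.045,"spin":0,"gripper":120},{"tx":0,"ty":0,"tz":-0.045,"spin":0,"gripper":120},{"tx":0,"ty":0,"tz":0,"spin":0,"gripper":120}]';python3 -c "
from h import *
rel(.50,-.111,.27,None)
for n in('top','side'):
  im,d=grab(n)
  for r in arm.regions_of(n,'tray')[:2]:
    P=pts(n,d,r['mask']); P=P[abs(P[:,2]-.01)<.016]; print(n,r['score'],len(P),cv2.minAreaRect((P[:,:2]*1000).astype(np.float32)))
"
```

```text
t: 12.75
ee_pos: [0.6424, -0.1114, 0.2795]
tool_rot: [0.282, 0.959, 0.0, 0.005]
wrist_force: [-0.9, -0.5, -1.3]
opening: 0.0621
grasp_force: 120.9
t 12.75 pos [ 0.6424 -0.1114  0.2795] hy 57.3 open 0.0621 | d [ 0.1201 -0.0768  0.008 ] spin None q6 -1.23
side 0.8 850 ((498.7513427734375, 378.11767578125), (130.28121948242188, 164.6400909423828), 5.87097692489624)
```

```bash
python3 -m creep '[{"tx":0.04,"ty":-0.0256,"tz":0,"spin":0,"gripper":120},{"tx":0.04,"ty":-0.0256,"tz":0,"spin":0,"gripper":120},{"tx":0.04,"ty":-0.0256,"tz":0,"spin":0,"gripper":120},{"tx":0.0322,"ty":0.0502,"tz":0,"spin":0,"gripper":120},{"tx":0.0322,"ty":0.0502,"tz":0,"spin":0,"gripper":120},{"tx":0.0322,"ty":0.0502,"tz":0,"spin":0,"gripper":120},{"tx":0.0322,"ty":0.0502,"tz":0,"spin":0,"gripper":120},{"tx":0.0322,"ty":0.0502,"tz":0,"spin":0,"gripper":120},{"tx":0.0322,"ty":0.0502,"tz":0,"spin":0,"gripper":120},{"tx":0.0322,"ty":0.0502,"tz":0,"spin":0,"gripper":120},{"tx":0.0322,"ty":0.0502,"tz":0,"spin":0,"gripper":120},{"tx":0,"ty":0,"tz":0,"spin":0,"gripper":120}]';python3 -c "
from h import *
rel(.5,.366,.012,None)
im,d=grab('side'); r=arm.regions_of('side','tray')[0]; P=pts('side',d,r['mask']); print(r['score'],np.percentile(P,[2,50,98],axis=0).round(3).tolist())"
```

```text
t: 14.45
ee_pos: [0.4975, 0.3697, 0.2687]
tool_rot: [0.279, 0.96, -0.002, -0.002]
wrist_force: [-0.1, -0.9, -0.9]
opening: 0.062
grasp_force: 120.9
t 14.45 pos [0.4975 0.3697 0.2687] hy 57.6 open 0.062 | d [-0.0048 -0.0005  0.2567] spin None q6 -0.43
0.79 [[0.436, 0.296, -0.0], [0.501, 0.373, 0.005], [0.564, 0.434, 0.021]]
```

```bash
python3 -m creep '[{"tx":-0.002,"ty":0,"tz":0.06,"spin":0,"gripper":120},{"tx":-0.002,"ty":0,"tz":0.06,"spin":0,"gripper":120},{"tx":0,"ty":0,"tz":0.06,"spin":0,"gripper":120},{"tx":0,"ty":0,"tz":0.04,"spin":0,"gripper":120},{"tx":0,"ty":0,"tz":0.02,"spin":0,"gripper":120},{"tx":0,"ty":0,"tz":0,"spin":0,"gripper":120}]';python3 -c "
from h import *
rel(.5,.366,.012,None)"
```

```text
t: 15.3
ee_pos: [0.5024, 0.3632, 0.0317]
tool_rot: [0.282, 0.959, -0.001, -0.001]
wrist_force: [0.0, 0.0, 0.3]
opening: 0.0623
grasp_force: 121.0
t 15.3 pos [0.5024 0.3632 0.0317] hy 57.2 open 0.0623 | d [0.0035 0.0011 0.0197] spin None q6 -0.43
```

```bash
python3 -m creep '[{"tx":0.002,"ty":0,"tz":0.017,"spin":0,"gripper":120},{"tx":0,"ty":0,"tz":0.004,"spin":0,"gripper":120},{"tx":0,"ty":0,"tz":0,"spin":0,"gripper":120},{"tx":0,"ty":0,"tz":0,"spin":0,"gripper":20},{"tx":0,"ty":0,"tz":0,"spin":0,"gripper":20},{"tx":0,"ty":0,"tz":0,"spin":0,"gripper":20},{"tx":0,"ty":0,"tz":-0.05,"spin":0,"gripper":20},{"tx":0,"ty":0,"tz":-0.06,"spin":0,"gripper":20},{"tx":0,"ty":0,"tz":-0.06,"spin":0,"gripper":20},{"tx":0,"ty":0,"tz":-0.06,"spin":0,"gripper":20},{"tx":0,"ty":0,"tz":0,"spin":0,"gripper":0}]' 30
cat > fit.py <<'E'
from h import *
from scipy.optimize import minimize
def box(hx,hy,z0,z1): return np.array([[a,b,c] for a in(-hx,hx) for b in(-hy,hy) for c in(z0,z1)])
S=8
def sil(n,x,y,a,o):
    R=np.array([[np.cos(a),-np.sin(a),0],[np.sin(a),np.cos(a),0],[0,0,1]]); m=np.zeros((40*S,40*S),np.uint8)
    for b in(box(.009,.013,0,.014),box(.005,.009,.014,.046)):
        p=np.array([(proj(n,R@v+[x,y,0])-o+.5)*S for v in b]); cv2.fillConvexPoly(m,cv2.convexHull(np.round(p).astype(np.int32)),1)
    return cv2.resize(m.astype(np.float32),(40,40),interpolation=cv2.INTER_AREA)
def fit(C,c):
    T={}
    for n,(im,d) in C.items():
        o=np.round(proj(n,[*c,.02]))-20; p=im[int(o[1]):int(o[1])+40,int(o[0]):int(o[0])+40].astype(float)
        bg=np.median(p.reshape(-1,3),0); T[n]=(o,np.clip(np.abs(p-bg).max(2)/45,0,1))
    def cost(v): return sum(((sil(n,v[0],v[1],v[2],o)-t)**2*(cv2.GaussianBlur(sil(n,v[0],v[1],v[2],o),(0,0),3)+.15)).sum() for n,(o,t) in T.items())
    best=[]
    for a in np.radians(np.arange(0,180,15)):
        r=minimize(cost,[*c,a],method="Nelder-Mead",options=dict(initial_simplex=[[*c,a],[c[0]+.006,c[1],a],[c[0],c[1]+.006,a],[*c,a+.2]],maxiter=60,xatol=2e-4,fatol=.02)); best.append((r.fun,r.x))
    best.sort(key=lambda b:b[0])
    return [(round(f,1),v[:2].round(4).tolist(),float(np.degrees(v[2])%180)) for f,v in best[:4]]
E
python3 - <<'E'
from fit import *
rel(.445,-.26,.25)
C={n:grab(n) for n in("top","side")}
for n in C:
    im,d=C[n]; A=pts(n,d,np.ones(d.shape,bool)); B=A[(A[:,2]>.028)&(A[:,2]<.045)&(abs(A[:,0]-.5)<.08)&(abs(A[:,1]-.366)<.08)]; print(n,"cap",len(B),B.mean(0).round(3) if len(B) else 0)
for c in[(.625,-.28),(.541,-.363),(.444,-.363),(.447,-.26)]: print(c,fit(C,c))
cv2.imwrite("pics/all2.png",np.vstack([C["top"][0],]))
E
```

```text
t: 16.68
ee_pos: [0.5024, 0.3664, 0.2486]
tool_rot: [0.281, 0.96, 0.005, 0.004]
wrist_force: [-0.2, -0.0, -0.4]
opening: 0.0853
grasp_force: 0.0
t 16.68 pos [0.5024 0.3664 0.2486] hy 57.3 open 0.0853 | d [-0.2901 -0.5581 -0.0061] spin None q6 -0.43
top cap 371 [0.502 0.363 0.035]
side cap 180 [0.5   0.362 0.034]Traceback (most recent call last):
  File "<stdin>", line 6, in <module>
  File "fit.py", line 18, in fit
    r=minimize(cost,[*c,a],method="Nelder-Mead",options=dict(initial_simplex=[[*c,a],[c[0]+.006,c[1],a],[c[0],c[1]+.006,a],[*c,a+.2]],maxiter=60,xatol=2e-4,fatol=.02)); best.append((r.fun,r.x))
    res = _minimize_neldermead(fun, x0, args, callback, bounds=bounds,
                               **options)
    fxr = func(xr)
    fx = function(np.copy(x), *(wrapper_args + args))
  File "fit.py", line 15, in cost
    def cost(v): return sum(((sil(n,v[0],v[1],v[2],o)-t)**2*(cv2.GaussianBlur(sil(n,v[0],v[1],v[2],o),(0,0),3)+.15)).sum() for n,(o,t) in T.items())
                        ~~~^^^^^^^^^^^^^^^^^^^^^^^^^^^^^^^^^^^^^^^^^^^^^^^^^^^^^^^^^^^^^^^^^^^^^^^^^^^^^^^^^^^^^^^^^^^
[... 159 characters left out ...]
v[1],v[2],o),(0,0),3)+.15)).sum() for n,(o,t) in T.items())
                                                                              ~~~^^^^^^^^^^^^^^^^^^^^
  File "fit.py", line 8, in sil
    p=np.array([(proj(n,R@v+[x,y,0])-o+.5)*S for v in b]); cv2.fillConvexPoly(m,cv2.convexHull(np.round(p).astype(np.int32)),1)
                 ~~~~^^^^^^^^^^^^^^^
  File "h.py", line 11, in proj
    K,R,t=cam(n); q=K@(R@np.asarray(P,float)+t); return q[:2]/q[2]
          ~~~^^^
  File "h.py", line 4, in cam
    p=arm.camera_params(n); R=cv2.Rodrigues(np.array(p["rvec"],float))[0]; return np.array(p["K"],float),R,np.array(p["tvec"],float).ravel()
ValueError: time passes only in moves, steps and waits
```

The cap is in the tray at (0.501,0.363). I cache the camera parameters and refit the clips.

```bash
sed -i 's/^def cam/import functools\n@functools.cache\ndef cam/' h.py
python3 - <<'E'
from fit import *
C={n:grab(n) for n in("top","side")}
for c in[(.625,-.28),(.541,-.363),(.444,-.363),(.447,-.26)]: print(c,fit(C,c))
cv2.imwrite("pics/all2.png",C["top"][0])
E
```

```text
(0.625, -0.28) [(np.float64(110.6), [0.6276, -0.2626], 156.29569013664567), (np.float64(110.7), [0.6296, -0.2577], 155.95721781370986), (np.float64(110.9), [0.6302, -0.265], 154.17643525745638), (np.float64(111.4), [0.6266, -0.2637], 154.31226146670963)]
(0.541, -0.363) [(np.float64(21.5), [0.5395, -0.3658], 150.25729002668325), (np.float64(21.6), [0.5396, -0.3659], 147.90691168544274), (np.float64(21.7), [0.5395, -0.3658], 149.88432055901822), (np.float64(21.8), [0.5394, -0.3658], 148.6596040246954)]
(0.444, -0.363) [(np.float64(23.7), [0.4433, -0.3662], 25.977823342062486), (np.float64(23.7), [0.443, -0.3663], 26.847165476511577), (np.float64(23.7), [0.4432, -0.3665], 21.968930715819965), (np.float64(23.7), [0.4434, -0.3658], 27.452315063534066)]
(0.447, -0.26) [(np.float64(19.0), [0.4463, -0.2608], 52.721832939301926), (np.float64(19.0), [0.4463, -0.2608], 52.7060624851177), (np.float64(19.1), [0.4462, -0.2607], 52.69000247610824), (np.float64(19.1), [0.4464, -0.2608], 52.182722959971855)]
```

View pics/all2.png

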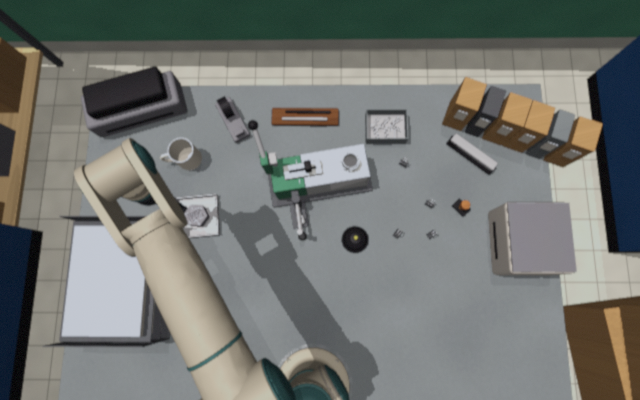

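The top picture shows the cap in the tray (195,215) and the neck open (350,160). Clip1 has been knocked to (405,161), and the other three clips have not moved. I take clip4 first, at (0.446,-0.261), since its heading of 53° is close to the current one.

```bash
python3 -m creep '[{"tx":-0.0264,"ty":-0.0507,"tz":0,"spin":0,"gripper":120},{"tx":-0.0264,"ty":-0.0507,"tz":0,"spin":0,"gripper":120},{"tx":-0.0264,"ty":-0.0507,"tz":0,"spin":0,"gripper":120},{"tx":-0.0264,"ty":-0.0507,"tz":0,"spin":0,"gripper":120},{"tx":-0.0264,"ty":-0.0507,"tz":0,"spin":0,"gripper":120},{"tx":-0.0264,"ty":-0.0507,"tz":0,"spin":0,"gripper":120},{"tx":-0.0264,"ty":-0.0507,"tz":0,"spin":0,"gripper":120},{"tx":-0.0264,"ty":-0.0507,"tz":0,"spin":0,"gripper":120},{"tx":-0.0264,"ty":-0.0507,"tz":0,"spin":0,"gripper":120},{"tx":-0.0264,"ty":-0.0507,"tz":0,"spin":0,"gripper":120},{"tx":-0.0264,"ty":-0.0507,"tz":0,"spin":0,"gripper":120},{"tx":0,"ty":0,"tz":0.05,"spin":4.5,"gripper":120}]' 30;  python3 -m creep '[{"tx":0,"ty":0,"tz":0.05,"spin":0,"gripper":120},{"tx":0,"ty":0,"tz":0,"spin":0,"gripper":120}]'; python3 - <<'E'
from fit import *
rel(.4463,-.2608,.02,52.7)
C={n:grab(n) for n in("top","side")}
n="top"; im,d=C[n]; A=pts(n,d,np.ones(d.shape,bool))
Q=A[(A[:,0]>.63)&(A[:,0]<.72)&(A[:,1]<-.24)&(A[:,1]>-.33)&(A[:,2]>.01)&(A[:,2]<.06)]; c=Q.mean(0)[:2]; print(len(Q),c)
print(fit(C,tuple(c)))
N=[P[(P[:,2]>.136)&(P[:,2]<.155)&(np.hypot(P[:,0]-.641,P[:,1]+.111)<.045)] for P in (pts(k,C[k][1],np.ones(d.shape,bool)) for k in C)]
for P in N: print("neck",len(P),cv2.minEnclosingCircle((P[:,:2]*1000).astype(np.float32)),P[:,2].max())
E
```

```text
t: 18.38
ee_pos: [0.444, -0.265, 0.1924]
tool_rot: [0.322, 0.947, -0.001, 0.002]
wrist_force: [0.9, 0.6, -0.6]
opening: 0.0451
grasp_force: 0.0
t: 18.62
ee_pos: [0.4412, -0.2592, 0.1359]
tool_rot: [0.319, 0.948, 0.002, -0.005]
wrist_force: [-0.5, -0.0, 0.6]
opening: 0.0452
grasp_force: 0.0
t 18.62 pos [ 0.4412 -0.2592  0.1359] hy 52.8 open 0.0452 | d [-0.0064  0.0019  0.1159] spin 0.1 q6 -1.52
40 [ 0.6736987  -0.28608991]
[(np.float64(43.4), [0.6714, -0.2881], 151.91447074081458), (np.float64(43.4), [0.6709, -0.2884], 147.8545261666113), (np.float64(43.4), [0.6712, -0.288], 150.3594305262849), (np.float64(43.5), [0.6713, -0.288], 151.5072865463487)]
neck 121 ((642.4686279296875, -110.35445404052734), 27.979778289794922) 0.15112762924585832
neck 135 ((640.9270629882812, -109.8590316772461), 29.09029769897461) 0.1489514298441516
```

```bash
python3 -m creep '[{"tx":-0.0064,"ty":0.0019,"tz":0.05,"spin":0,"gripper":120},{"tx":0,"ty":0,"tz":0.04,"spin":0,"gripper":120},{"tx":0,"ty":0,"tz":0.02,"spin":0,"gripper":120},{"tx":0,"ty":0,"tz":0.002,"spin":0,"gripper":120},{"tx":0,"ty":0,"tz":0,"spin":0,"gripper":120}]'; python3 -c "
from h import *
rel(.4463,-.2608,.02,52.7)"
```

```text
t: 19.35
ee_pos: [0.4515, -0.264, 0.0317]
tool_rot: [0.319, 0.948, -0.001, 0.002]
wrist_force: [0.5, 0.3, 0.9]
opening: 0.0453
grasp_force: 0.0
t 19.35 pos [ 0.4515 -0.264   0.0317] hy 52.8 open 0.0453 | d [ 0.0061 -0.0006  0.0117] spin 0.1 q6 -1.52
```

```bash
python3 -m creep '[{"tx":0.006,"ty":0,"tz":0.01,"spin":0,"gripper":120},{"tx":0,"ty":0,"tz":0,"spin":0,"gripper":120},{"tx":0,"ty":0,"tz":0,"spin":0,"gripper":230},{"tx":0,"ty":0,"tz":0,"spin":0,"gripper":230},{"tx":0,"ty":0,"tz":0,"spin":0,"gripper":230},{"tx":0,"ty":0,"tz":0,"spin":0,"gripper":230},{"tx":0,"ty":0,"tz":0,"spin":0,"gripper":230}]'; python3 -c "
from h import *
rel(.4463,-.2608,.02,52.7)"
```

```text
t: 20.23
ee_pos: [0.4455, -0.2597, 0.0195]
tool_rot: [0.319, 0.948, -0.0, 0.0]
wrist_force: [-0.4, -0.8, 0.6]
opening: 0.0096
grasp_force: 30.7
t 20.23 pos [ 0.4455 -0.2597  0.0195] hy 52.8 open 0.0096 | d [-0.0013 -0.0004 -0.0005] spin 0.1 q6 -1.52
```

```bash
python3 -m creep '[{"tx":0,"ty":0,"tz":-0.05,"spin":0,"gripper":230},{"tx":0,"ty":0,"tz":-0.06,"spin":0,"gripper":230},{"tx":0,"ty":0,"tz":-0.06,"spin":0,"gripper":230},{"tx":-0.0165,"ty":0.0593,"tz":-0.02,"spin":0,"gripper":230},{"tx":-0.0165,"ty":0.0593,"tz":0,"spin":0,"gripper":230},{"tx":-0.0165,"ty":0.0593,"tz":0,"spin":0,"gripper":230},{"tx":-0.0165,"ty":0.0593,"tz":0,"spin":0,"gripper":230},{"tx":0,"ty":0,"tz":0,"spin":0,"gripper":230},{"tx":0,"ty":0,"tz":0,"spin":0,"gripper":230}]'; python3 -c "
from h import *
rel(.6415,-.1105,.152)"
```

```text
t: 21.35
ee_pos: [0.6394, -0.1119, 0.208]
tool_rot: [0.319, 0.948, -0.0, -0.001]
wrist_force: [0.8, -0.5, -0.9]
opening: 0.0094
grasp_force: 30.6
t 21.35 pos [ 0.6394 -0.1119  0.208 ] hy 52.8 open 0.0094 | d [-0.0008  0.0024  0.056 ] spin None q6 -1.15
```

```bash
python3 -m creep '[{"tx":-0.001,"ty":0.0024,"tz":0.03,"spin":0,"gripper":230},{"tx":0,"ty":0,"tz":0.025,"spin":0,"gripper":230},{"tx":0,"ty":0,"tz":0,"spin":0,"gripper":230},{"tx":0,"ty":0,"tz":0,"spin":0,"gripper":150},{"tx":0,"ty":0,"tz":0,"spin":0,"gripper":120},{"tx":0,"ty":0,"tz":0,"spin":0,"gripper":120},{"tx":0,"ty":0,"tz":-0.05,"spin":0,"gripper":120},{"tx":0,"ty":0,"tz":-0.01,"spin":0,"gripper":120},{"tx":0,"ty":0,"tz":0,"spin":0,"gripper":120}]'; python3 -c "
from h import *
rel(.4433,-.3662,.2,25.5)
im,d=grab('side'); cv2.imwrite('pics/drop1.png',cv2.resize(im[150:350,270:430],None,fx=3,fy=3))"
```

```text
t: 22.48
ee_pos: [0.6423, -0.1106, 0.2148]
tool_rot: [0.319, 0.948, 0.0, 0.001]
wrist_force: [0.2, -0.0, 0.3]
opening: 0.0452
grasp_force: 0.0
t 22.48 pos [ 0.6423 -0.1106  0.2148] hy 52.8 open 0.0452 | d [ 0.004  -0.3239  0.0145] spin 27.3 q6 -1.15
```

View pics/drop1.png

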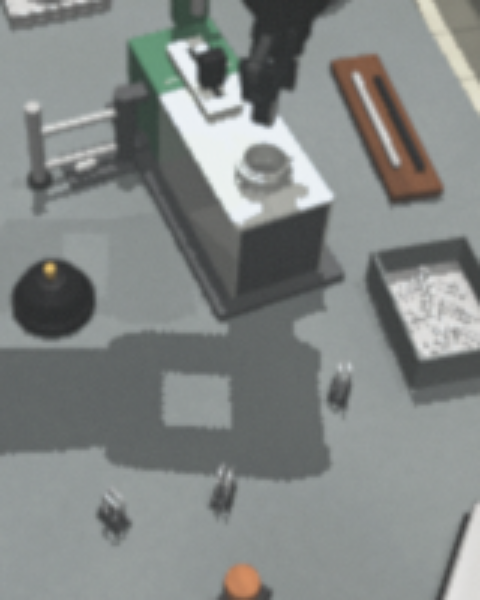

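The clip has fallen through the neck (265,165), leaving none on the deck, and three are left. Clip3 is next.

```bash
python3 -m creep '[{"tx":0.0007,"ty":-0.054,"tz":0,"spin":0,"gripper":120},{"tx":0.0007,"ty":-0.054,"tz":0,"spin":0,"gripper":120},{"tx":0.0007,"ty":-0.054,"tz":0,"spin":0,"gripper":120},{"tx":0.0007,"ty":-0.054,"tz":0,"spin":0,"gripper":120},{"tx":0.0007,"ty":-0.054,"tz":0,"spin":0,"gripper":120},{"tx":0.0007,"ty":-0.054,"tz":0,"spin":0,"gripper":120},{"tx":0,"ty":0,"tz":0.04,"spin":9.1,"gripper":120},{"tx":0,"ty":0,"tz":0.04,"spin":9.1,"gripper":120},{"tx":0,"ty":0,"tz":0.04,"spin":9.1,"gripper":120},{"tx":0,"ty":0,"tz":0,"spin":0,"gripper":120},{"tx":0,"ty":0,"tz":0,"spin":0,"gripper":120}]'; python3 -c "
from h import *
rel(.4433,-.3662,.02,25.5)"
```

```text
t: 23.9
ee_pos: [0.443, -0.3663, 0.0947]
tool_rot: [0.532, 0.847, -0.0, 0.001]
wrist_force: [0.2, -0.3, 0.0]
opening: 0.0453
grasp_force: 0.0
t 23.9 pos [ 0.443  -0.3663  0.0947] hy 25.7 open 0.0453 | d [0.0001 0.0003 0.0747] spin 0.2 q6 -1.2
```

```bash
python3 -m creep '[{"tx":0.001,"ty":0.001,"tz":0.035,"spin":0,"gripper":120},{"tx":0,"ty":0,"tz":0.03,"spin":0,"gripper":120},{"tx":0,"ty":0,"tz":0.008,"spin":0,"gripper":120},{"tx":0,"ty":0,"tz":0,"spin":0,"gripper":120},{"tx":0,"ty":0,"tz":0,"spin":0,"gripper":230},{"tx":0,"ty":0,"tz":0,"spin":0,"gripper":230},{"tx":0,"ty":0,"tz":0,"spin":0,"gripper":230},{"tx":0,"ty":0,"tz":0,"spin":0,"gripper":230},{"tx":0,"ty":0,"tz":0,"spin":0,"gripper":230}]'; python3 -c "
from h import *
rel(.6415,-.1105,.208)"
```

```text
t: 25.02
ee_pos: [0.4438, -0.3653, 0.0221]
tool_rot: [0.534, 0.846, -0.0, 0.001]
wrist_force: [-0.4, 0.1, 5.9]
opening: 0.0095
grasp_force: 30.0
t 25.02 pos [ 0.4438 -0.3653  0.0221] hy 25.5 open 0.0095 | d [ 0.1444  0.2883 -0.186 ] spin None q6 -1.2
```

```bash
python3 -m creep '[{"tx":0,"ty":0,"tz":-0.05,"spin":0,"gripper":230},{"tx":0,"ty":0,"tz":-0.06,"spin":0,"gripper":230},{"tx":0,"ty":0,"tz":-0.06,"spin":0,"gripper":230},{"tx":0.0241,"ty":0.048,"tz":-0.02,"spin":0,"gripper":230},{"tx":0.0241,"ty":0.048,"tz":0,"spin":0,"gripper":230},{"tx":0.0241,"ty":0.048,"tz":0,"spin":0,"gripper":230},{"tx":0.0241,"ty":0.048,"tz":0,"spin":0,"gripper":230},{"tx":0.0241,"ty":0.048,"tz":0,"spin":0,"gripper":230},{"tx":0.0241,"ty":0.048,"tz":0,"spin":0,"gripper":230},{"tx":0,"ty":0,"tz":0,"spin":0,"gripper":230},{"tx":0,"ty":0,"tz":0,"spin":0,"gripper":230}]'; python3 -c "
from h import *
rel(.6415,-.1105,.152)"
```

```text
t: 26.4
ee_pos: [0.6406, -0.1105, 0.2103]
tool_rot: [0.534, 0.846, -0.0, -0.0]
wrist_force: [-0.3, 0.0, 0.1]
opening: 0.0095
grasp_force: 29.5
t 26.4 pos [ 0.6406 -0.1105  0.2103] hy 25.5 open 0.0095 | d [-0.0004  0.0009  0.0583] spin None q6 -0.67
```

```bash
python3 -m creep '[{"tx":0,"ty":0.001,"tz":0.03,"spin":0,"gripper":230},{"tx":0,"ty":0,"tz":0.028,"spin":0,"gripper":230},{"tx":0,"ty":0,"tz":0,"spin":0,"gripper":230},{"tx":0,"ty":0,"tz":0,"spin":0,"gripper":150},{"tx":0,"ty":0,"tz":0,"spin":0,"gripper":120},{"tx":0,"ty":0,"tz":0,"spin":0,"gripper":120},{"tx":0,"ty":0,"tz":-0.05,"spin":0,"gripper":120},{"tx":0,"ty":0,"tz":-0.01,"spin":0,"gripper":120},{"tx":0,"ty":0,"tz":0,"spin":0,"gripper":120}]'; python3 -c "
from h import *
rel(.540,-.365,.2,-31)
im,d=grab('top'); A=pts('top',d,np.ones(d.shape,bool))
for c in [(.541,-.363),(.673,-.286),(.444,-.363)]:
  Q=A[(np.hypot(A[:,0]-c[0],A[:,1]-c[1])<.05)&(A[:,2]>.01)&(A[:,2]<.06)]; print(len(Q),Q.mean(0).round(4))
"
```

```text
t: 27.52
ee_pos: [0.6422, -0.1099, 0.2138]
tool_rot: [0.534, 0.846, 0.0, 0.001]
wrist_force: [0.5, 0.1, -0.6]
opening: 0.0454
grasp_force: 0.0
t 27.52 pos [ 0.6422 -0.1099  0.2138] hy 25.5 open 0.0454 | d [-0.1863 -0.2021  0.0137] spin 56.5 q6 -0.67
33 [ 0.5411 -0.362   0.0277]
39 [ 0.6737 -0.2859  0.027 ]
0 [nan nan nan]<string>:6: RuntimeWarning: Mean of empty slice.
  ret = um.true_divide(
```

```bash
python3 -m creep '[{"tx":-0.0373,"ty":-0.0404,"tz":0,"spin":0,"gripper":120},{"tx":-0.0373,"ty":-0.0404,"tz":0,"spin":0,"gripper":120},{"tx":-0.0373,"ty":-0.0404,"tz":0,"spin":0,"gripper":120},{"tx":-0.0373,"ty":-0.0404,"tz":0,"spin":0,"gripper":120},{"tx":-0.0373,"ty":-0.0404,"tz":0,"spin":0,"gripper":120},{"tx":0,"ty":0,"tz":0.02,"spin":9.4,"gripper":120},{"tx":0,"ty":0,"tz":0.02,"spin":9.4,"gripper":120},{"tx":0,"ty":0,"tz":0.02,"spin":9.4,"gripper":120},{"tx":0,"ty":0,"tz":0.02,"spin":9.4,"gripper":120},{"tx":0,"ty":0,"tz":0.02,"spin":9.4,"gripper":120},{"tx":0,"ty":0,"tz":0.02,"spin":9.4,"gripper":120},{"tx":0,"ty":0,"tz":0,"spin":0,"gripper":120}]'; python3 -c "
from h import *
rel(.540,-.365,.02,-31)"
```

```text
t: 29.08
ee_pos: [0.5381, -0.3639, 0.0888]
tool_rot: [0.87, 0.494, -0.001, -0.003]
wrist_force: [0.5, 0.7, -0.6]
opening: 0.0453
grasp_force: 0.0
t 29.07 pos [ 0.5381 -0.3639  0.0888] hy -30.8 open 0.0453 | d [-0.      0.0026  0.0688] spin 0.2 q6 -0.11
```

```bash
python3 -m creep '[{"tx":0,"ty":0.001,"tz":0.035,"spin":0,"gripper":120},{"tx":0,"ty":0,"tz":0.025,"spin":0,"gripper":120},{"tx":0,"ty":0,"tz":0.008,"spin":0,"gripper":120},{"tx":0,"ty":0,"tz":0,"spin":0,"gripper":120},{"tx":0,"ty":0,"tz":0,"spin":0,"gripper":230},{"tx":0,"ty":0,"tz":0,"spin":0,"gripper":230},{"tx":0,"ty":0,"tz":0,"spin":0,"gripper":230},{"tx":0,"ty":0,"tz":0,"spin":0,"gripper":230},{"tx":0,"ty":0,"tz":0,"spin":0,"gripper":230}]'; python3 -c "
from h import *
rel(.6415,-.1105,.208)"
```

```text
t: 30.2
ee_pos: [0.541, -0.3659, 0.0256]
tool_rot: [0.87, 0.493, 0.0, 0.001]
wrist_force: [-0.4, 1.0, 5.2]
opening: 0.0095
grasp_force: 30.9
t 30.2 pos [ 0.541  -0.3659  0.0256] hy -30.9 open 0.0095 | d [ 0.2707 -0.0446 -0.1825] spin None q6 -0.11
```

```bash
python3 -m creep '[{"tx":0,"ty":0,"tz":-0.05,"spin":0,"gripper":230},{"tx":0,"ty":0,"tz":-0.06,"spin":0,"gripper":230},{"tx":0,"ty":0,"tz":-0.06,"spin":0,"gripper":230},{"tx":0.0541,"ty":-0.0089,"tz":-0.02,"spin":0,"gripper":230},{"tx":0.0541,"ty":-0.0089,"tz":0,"spin":0,"gripper":230},{"tx":0.0541,"ty":-0.0089,"tz":0,"spin":0,"gripper":230},{"tx":0.0541,"ty":-0.0089,"tz":0,"spin":0,"gripper":230},{"tx":0.0541,"ty":-0.0089,"tz":0,"spin":0,"gripper":230},{"tx":0,"ty":0,"tz":0,"spin":0,"gripper":230},{"tx":0,"ty":0,"tz":0,"spin":0,"gripper":230}]'; python3 -c "
from h import *
rel(.6415,-.1105,.153)"
```

```text
t: 31.45
ee_pos: [0.641, -0.1109, 0.214]
tool_rot: [0.87, 0.493, -0.001, -0.0]
wrist_force: [-0.4, -1.0, -0.5]
opening: 0.0093
grasp_force: 30.1
t 31.45 pos [ 0.641  -0.1109  0.214 ] hy -30.9 open 0.0093 | d [0.0006 0.0002 0.061 ] spin None q6 0.31
```

```bash
python3 -m creep '[{"tx":0,"ty":0,"tz":0.03,"spin":0,"gripper":230},{"tx":0,"ty":0,"tz":0.03,"spin":0,"gripper":230},{"tx":0,"ty":0,"tz":0,"spin":0,"gripper":230},{"tx":0,"ty":0,"tz":0,"spin":0,"gripper":150},{"tx":0,"ty":0,"tz":0,"spin":0,"gripper":120},{"tx":0,"ty":0,"tz":0,"spin":0,"gripper":120},{"tx":0,"ty":0,"tz":-0.05,"spin":0,"gripper":120},{"tx":0,"ty":0,"tz":-0.01,"spin":0,"gripper":120},{"tx":0,"ty":0,"tz":0,"spin":0,"gripper":120}]'; python3 -c "
from h import *
rel(.6715,-.2875,.1,-30)
im,d=grab('top'); A=pts('top',d,np.ones(d.shape,bool))
for c in [(.541,-.363),(.673,-.286)]:
  Q=A[(np.hypot(A[:,0]-c[0],A[:,1]-c[1])<.05)&(A[:,2]>.01)&(A[:,2]<.06)]; print(len(Q),Q.mean(0).round(4) if len(Q) else 0)
"
```

```text
t: 32.58
ee_pos: [0.6417, -0.1107, 0.2158]
tool_rot: [0.87, 0.493, 0.001, 0.001]
wrist_force: [0.4, 0.3, -0.2]
opening: 0.0454
grasp_force: 0.0
t 32.58 pos [ 0.6417 -0.1107  0.2158] hy -30.9 open 0.0454 | d [-0.1365  0.1161  0.116 ] spin -0.9 q6 0.31
0 0
41 [ 0.6733 -0.2864  0.0255]
```

```bash
python3 -m creep '[{"tx":-0.0455,"ty":0.0387,"tz":0,"spin":0,"gripper":120},{"tx":-0.0455,"ty":0.0387,"tz":0,"spin":0,"gripper":120},{"tx":-0.0455,"ty":0.0387,"tz":0,"spin":0,"gripper":120},{"tx":0,"ty":0,"tz":0.06,"spin":-1,"gripper":120},{"tx":0,"ty":0,"tz":0.06,"spin":0,"gripper":120},{"tx":0,"ty":0,"tz":0,"spin":0,"gripper":120},{"tx":0,"ty":0,"tz":0,"spin":0,"gripper":120}]'; python3 -c "
from h import *
rel(.672,-.2875,.022,-30)"
```

```text
t: 33.5
ee_pos: [0.6716, -0.2876, 0.0971]
tool_rot: [0.866, 0.501, 0.001, 0.001]
wrist_force: [-0.1, 0.6, 1.6]
opening: 0.0452
grasp_force: 0.0
t 33.5 pos [ 0.6716 -0.2876  0.0971] hy -29.9 open 0.0452 | d [0.0003 0.0001 0.0751] spin 0.1 q6 0.07
```

```bash
python3 -m creep '[{"tx":0,"ty":0,"tz":0.035,"spin":0,"gripper":120},{"tx":0,"ty":0,"tz":0.03,"spin":0,"gripper":120},{"tx":0,"ty":0,"tz":0.01,"spin":0,"gripper":120},{"tx":0,"ty":0,"tz":0,"spin":0,"gripper":120},{"tx":0,"ty":0,"tz":0,"spin":0,"gripper":230},{"tx":0,"ty":0,"tz":0,"spin":0,"gripper":230},{"tx":0,"ty":0,"tz":0,"spin":0,"gripper":230},{"tx":0,"ty":0,"tz":0,"spin":0,"gripper":230},{"tx":0,"ty":0,"tz":0,"spin":0,"gripper":230}]'; python3 -c "
from h import *
rel(.6415,-.1105,.208)"
```

```text
t: 34.62
ee_pos: [0.6717, -0.2878, 0.0217]
tool_rot: [0.866, 0.501, 0.001, 0.001]
wrist_force: [-0.8, 0.7, 5.5]
opening: 0.0095
grasp_force: 30.1
t 34.62 pos [ 0.6717 -0.2878  0.0217] hy -29.9 open 0.0095 | d [ 0.1387 -0.114  -0.1867] spin None q6 0.07
```

```bash
python3 -m creep '[{"tx":0,"ty":0,"tz":-0.05,"spin":0,"gripper":230},{"tx":0,"ty":0,"tz":-0.06,"spin":0,"gripper":230},{"tx":0,"ty":0,"tz":-0.06,"spin":0,"gripper":230},{"tx":0.0347,"ty":-0.0285,"tz":-0.02,"spin":0,"gripper":230},{"tx":0.0347,"ty":-0.0285,"tz":0,"spin":0,"gripper":230},{"tx":0.0347,"ty":-0.0285,"tz":0,"spin":0,"gripper":230},{"tx":0.0347,"ty":-0.0285,"tz":0,"spin":0,"gripper":230},{"tx":0,"ty":0,"tz":0,"spin":0,"gripper":230},{"tx":0,"ty":0,"tz":0,"spin":0,"gripper":230}]'; python3 -c "
from h import *
rel(.6415,-.1105,.152)"
```

```text
t: 35.75
ee_pos: [0.6412, -0.1106, 0.2097]
tool_rot: [0.866, 0.501, -0.0, 0.0]
wrist_force: [-0.7, -0.7, 0.4]
opening: 0.0092
grasp_force: 29.5
t 35.75 pos [ 0.6412 -0.1106  0.2097] hy -29.9 open 0.0092 | d [0.0003 0.0002 0.0577] spin None q6 0.29
```

```bash
python3 -m creep '[{"tx":0,"ty":0,"tz":0.03,"spin":0,"gripper":230},{"tx":0,"ty":0,"tz":0.028,"spin":0,"gripper":230},{"tx":0,"ty":0,"tz":0,"spin":0,"gripper":230},{"tx":0,"ty":0,"tz":0,"spin":0,"gripper":150},{"tx":0,"ty":0,"tz":0,"spin":0,"gripper":120},{"tx":0,"ty":0,"tz":0,"spin":0,"gripper":120},{"tx":0,"ty":0,"tz":-0.05,"spin":0,"gripper":120},{"tx":0,"ty":0,"tz":-0.05,"spin":0,"gripper":120},{"tx":0,"ty":0,"tz":0,"spin":0,"gripper":120}]'; python3 - <<'E'
from h import *
# rectified deck view at z=.12 from the first top picture; press frame, origin est., 0.3 mm/px
a=np.radians(9.6); R=np.array([[np.cos(a),-np.sin(a)],[np.sin(a),np.cos(a)]]); O=np.array([.6316,-.0461])
im,d=grab('top'); im0=cv2.imread('pics/top0.png'); ims,ds=grab('side')
w=[(.06,.14),(.06,.0),(-.06,.0),(-.06,.14)]; src=np.float32([[0,0],[419,0],[419,359],[0,359]])
def rect(n,i): return cv2.warpPerspective(i,cv2.getPerspectiveTransform(np.float32([proj(n,[*(O+R@np.array(p)),.12]) for p in w]),src),(420,360),flags=cv2.INTER_CUBIC)
v=np.hstack([rect('top',im0),cv2.resize(ims[150:330,270:430],(320,360))]); cv2.imwrite('pics/deck.png',v)
m=arm.regions_of('side','ready_mark'); print([(r['score'],r['xy'],ray('side',r['xy'],.12)) for r in m[:3]])
for n,dd in(('top',d),('side',ds)):
    A=pts(n,dd,np.ones(dd.shape,bool)); F=A[(A[:,2]>.168)&(A[:,2]<.182)&(A[:,0]>.58)&(A[:,0]<.66)&(A[:,1]>-.03)&(A[:,1]<.05)]
    if len(F): print(n,'feed',len(F),F.mean(0),(F[:,:2].mean(0)-O)@R,((F.min(0)+F.max(0))/2).round(4))
rel(.619,.0095,.25)
E
```

```text
t: 36.88
ee_pos: [0.6427, -0.1105, 0.2584]
tool_rot: [0.866, 0.501, 0.004, 0.004]
wrist_force: [-0.1, 0.7, 0.8]
opening: 0.0454
grasp_force: 0.0
[(0.58, [340.4, 205.9], array([ 0.59674625, -0.08918649,  0.12      ]))]
top feed 65 [0.62008573 0.01044269 0.17401437] [-0.00192347  0.05767109] [0.6202 0.01   0.1738]
side feed 49 [0.61923182 0.00954682 0.17332507] [-0.00291482  0.05693017] [0.6203 0.0105 0.1727]
t 37.02 pos [ 0.6409 -0.1102  0.2507] hy -29.9 open 0.0452 | d [ 0.0928 -0.0787  0.0008] spin None q6 0.29
```

View pics/deck.png

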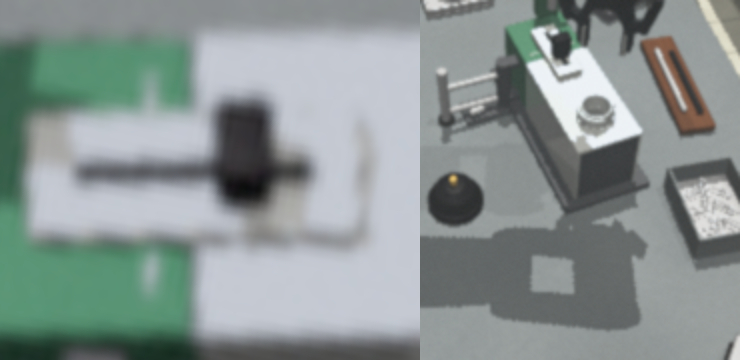

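The white marks are at column 150 of the deck view, press y ≈ 0.0895. The grip is now at ≈ 0.0567, so it has to travel about 33 mm. The deck is clear of clips. I turn, go over the feed grip, and check the neck from there.

```bash
python3 -m creep '[{"tx":0.0464,"ty":-0.0393,"tz":0,"spin":0,"gripper":120},{"tx":0.0464,"ty":-0.0393,"tz":0,"spin":0,"gripper":120},{"tx":0,"ty":0,"tz":0.01,"spin":10.1,"gripper":120},{"tx":0,"ty":0,"tz":0.01,"spin":10.1,"gripper":120},{"tx":0,"ty":0,"tz":0.01,"spin":10.1,"gripper":120},{"tx":0,"ty":0,"tz":0,"spin":10.1,"gripper":120},{"tx":0,"ty":0,"tz":0,"spin":10.1,"gripper":120},{"tx":0,"ty":0,"tz":0,"spin":0,"gripper":120},{"tx":0,"ty":0,"tz":0,"spin":0,"gripper":120}]'; python3 - <<'E'
from h import *
rel(.6195,.0100,.150,-80.4)
C={n:grab(n) for n in('top','side')}
for n in C:
    im,d=C[n]; A=pts(n,d,np.ones(d.shape,bool)); N=A[(np.hypot(A[:,0]-.6415,A[:,1]+.1105)<.018)]; print(n,'neck z',len(N),np.sort(N[:,2]).round(3)[::max(1,len(N)//8)])
    for r in arm.regions_of(n,'clip1_c')[:5]: print(n,round(r['score'],2),r['xy'],r['mask'].sum(),np.median(pts(n,d,r['mask']),0).round(3))
p=proj('top',[.6415,-.1105,.14]); u,v=int(p[0]),int(p[1])
q=proj('side',[.6,-.1,.08]); a,b=int(q[0]),int(q[1])
cv2.imwrite('pics/neck.png',np.hstack([cv2.resize(C['top'][0][v-40:v+40,u-40:u+40],(390,390),interpolation=cv2.INTER_CUBIC),cv2.resize(C['side'][0][b-40:b+40,a-40:a+40],(390,390),interpolation=cv2.INTER_CUBIC)]))
E
```

```text
t: 38.15
ee_pos: [0.619, 0.0094, 0.2207]
tool_rot: [0.996, 0.085, -0.001, -0.0]
wrist_force: [0.2, -0.6, 1.1]
opening: 0.0455
grasp_force: 0.0
t 38.15 pos [0.619  0.0094 0.2207] hy -80.2 open 0.0455 | d [ 0.0007 -0.0005  0.0707] spin 0.2 q6 1.36
top neck z 18 [0.046 0.047 0.047 0.048 0.049 0.05  0.053 0.054 0.057]
side neck z 1 [0.143]
```

View pics/neck.png

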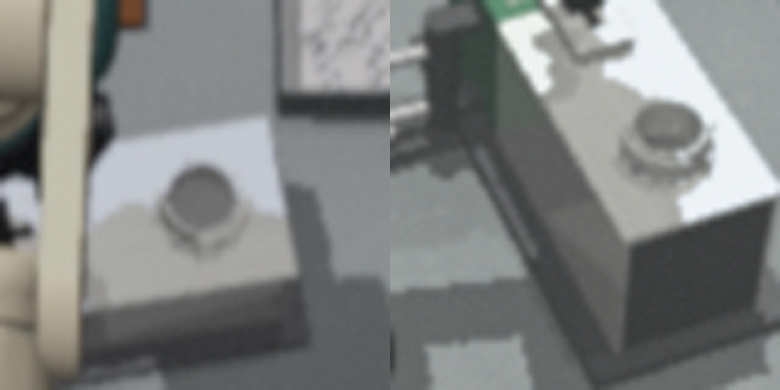

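The neck is empty down to the ramp (depth reads z ≈ 0.05), so the clips are inside. Now the feed grip.

```bash
python3 -m creep '[{"tx":0,"ty":0,"tz":0.03,"spin":0,"gripper":120},{"tx":0,"ty":0,"tz":0.03,"spin":0,"gripper":120},{"tx":0,"ty":0,"tz":0.008,"spin":0,"gripper":120},{"tx":0,"ty":0,"tz":0,"spin":0,"gripper":120},{"tx":0,"ty":0,"tz":0,"spin":0,"gripper":215},{"tx":0,"ty":0,"tz":0,"spin":0,"gripper":215},{"tx":0,"ty":0,"tz":0,"spin":0,"gripper":215},{"tx":0,"ty":0,"tz":0,"spin":0,"gripper":215}]' 20; python3 -c "
from h import *
rel(.619,.01,.15)"
```

```text
t: 39.35
ee_pos: [0.62, 0.0095, 0.1554]
tool_rot: [0.996, 0.084, 0.002, 0.0]
wrist_force: [-1.1, 1.7, 6.0]
opening: 0.0198
grasp_force: 23.2
t 39.35 pos [0.62   0.0095 0.1554] hy -80.4 open 0.0198 | d [-0.0009 -0.0006  0.0054] spin None q6 1.36
```

```bash
python3 -m creep '[{"tx":0,"ty":-0.009,"tz":0,"spin":0,"gripper":215},{"tx":0,"ty":-0.009,"tz":0,"spin":0,"gripper":215},{"tx":0,"ty":-0.009,"tz":0,"spin":0,"gripper":215},{"tx":0,"ty":-0.006,"tz":0,"spin":0,"gripper":215},{"tx":0,"ty":0,"tz":0,"spin":0,"gripper":215},{"tx":0,"ty":0,"tz":0,"spin":0,"gripper":215}]'; python3 -c "
from h import *
rel(.62,.0095,.1554)"
```

```text
t: 40.1
ee_pos: [0.6144, 0.0423, 0.1555]
tool_rot: [0.996, 0.084, 0.001, -0.0]
wrist_force: [-1.1, 0.9, 6.4]
opening: 0.0194
grasp_force: 23.3
t 40.1 pos [0.6144 0.0423 0.1555] hy -80.4 open 0.0194 | d [0.0001 0.0332 0.0001] spin None q6 1.41
```

Moved 33.2 mm. I release, retreat up and back, and verify.

```bash
python3 -m creep '[{"tx":0,"ty":0,"tz":0,"spin":0,"gripper":140},{"tx":0,"ty":0,"tz":0,"spin":0,"gripper":140},{"tx":0,"ty":0,"tz":0,"spin":0,"gripper":140},{"tx":0,"ty":0,"tz":-0.05,"spin":0,"gripper":140},{"tx":0,"ty":0,"tz":-0.05,"spin":0,"gripper":140},{"tx":-0.05,"ty":0,"tz":0,"spin":0,"gripper":140},{"tx":-0.05,"ty":0,"tz":0,"spin":0,"gripper":140},{"tx":-0.05,"ty":0,"tz":0,"spin":0,"gripper":140},{"tx":-0.05,"ty":0,"tz":0,"spin":0,"gripper":140},{"tx":0,"ty":0,"tz":0,"spin":0,"gripper":140}]'; python3 - <<'E'
from h import *
a=np.radians(9.6); R=np.array([[np.cos(a),-np.sin(a)],[np.sin(a),np.cos(a)]]); O=np.array([.6316,-.0461])
for n in('side','top'):
    im,d=grab(n); A=pts(n,d,np.ones(d.shape,bool)); F=A[(A[:,2]>.168)&(A[:,2]<.182)&(A[:,0]>.58)&(A[:,0]<.66)&(A[:,1]>-.03)&(A[:,1]<.08)]
    if len(F): print(n,'feed',len(F),(F[:,:2].mean(0)-O)@R)
    B=A[(A[:,2]>.085)&(A[:,2]<.125)&(A[:,0]<.46)&(A[:,0]>.41)&(A[:,1]<.07)&(A[:,1]>0)]; print('post',len(B),B.mean(0) if len(B) else 0)
    B=A[(A[:,2]>.028)&(A[:,2]<.045)&(abs(A[:,0]-.5)<.08)&(abs(A[:,1]-.366)<.08)]; print('cap',len(B),B.mean(0).round(3) if len(B) else 0)
    if n=='side':
        src=np.float32([[0,0],[419,0],[419,359],[0,359]]); w=[(.06,.14),(.06,.0),(-.06,.0),(-.06,.14)]
        cv2.imwrite('pics/final.png',np.hstack([cv2.warpPerspective(im,cv2.getPerspectiveTransform(np.float32([proj(n,[*(O+R@np.array(p)),.12]) for p in w]),src),(420,360),flags=cv2.INTER_CUBIC),cv2.resize(im[100:300,230:430],(360,360))]))
E
```

```text
t: 41.35
ee_pos: [0.4146, 0.0083, 0.254]
tool_rot: [0.997, 0.083, 0.001, 0.0]
wrist_force: [0.6, -0.4, 0.5]
opening: 0.0382
grasp_force: 0.0
side feed 48 [-0.0029181   0.08682429]
post 50 [0.43822535 0.03293648 0.1036171 ]
cap 173 [0.5   0.363 0.035]
top feed 66 [-0.00114709  0.08780622]
post 0 0
cap 390 [0.501 0.365 0.035]
```

View pics/final.png

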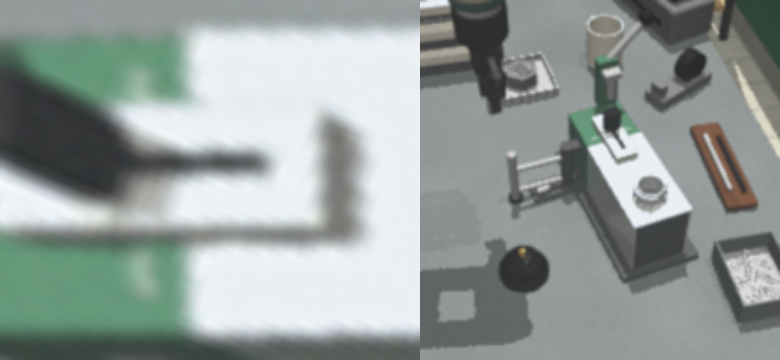

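The cap is in the tray and the leg is out. By the cameras the feed grip moved only 30 mm and stands about 2.5 mm short of the mark, so I nudge it with the right finger.

```bash
python3 -m creep '[{"tx":0.05,"ty":0,"tz":0,"spin":0,"gripper":140},{"tx":0.05,"ty":0,"tz":0,"spin":0,"gripper":140},{"tx":0.05,"ty":0,"tz":0,"spin":0,"gripper":140},{"tx":0.05,"ty":0,"tz":0,"spin":0,"gripper":140},{"tx":0,"ty":0,"tz":0,"spin":0,"gripper":140},{"tx":0,"ty":0,"tz":0,"spin":0,"gripper":140}]'; python3 -c "
from h import *
rel(.6144,.0423,.1555)"
```

```text
t: 42.2
ee_pos: [0.6141, 0.0421, 0.2527]
tool_rot: [0.996, 0.084, -0.001, 0.0]
wrist_force: [-0.5, 0.7, -0.4]
opening: 0.0385
grasp_force: 0.0
t 42.2 pos [0.6141 0.0421 0.2527] hy -80.4 open 0.0385 | d [ 0.0004 -0.0002  0.0972] spin None q6 1.41
```

```bash
python3 -m creep '[{"tx":0,"ty":0,"tz":0.05,"spin":0,"gripper":140},{"tx":0,"ty":0,"tz":0.045,"spin":0,"gripper":140},{"tx":0,"ty":0,"tz":0,"spin":0,"gripper":140},{"tx":0,"ty":-0.005,"tz":0,"spin":0,"gripper":140},{"tx":0,"ty":-0.0045,"tz":0,"spin":0,"gripper":140},{"tx":0,"ty":0,"tz":0,"spin":0,"gripper":140},{"tx":0,"ty":0,"tz":0,"spin":0,"gripper":140}]'; python3 -m creep '[{"tx":0,"ty":0.006,"tz":0,"spin":0,"gripper":140},{"tx":0,"ty":0,"tz":0,"spin":0,"gripper":140},{"tx":0,"ty":0,"tz":-0.05,"spin":0,"gripper":140},{"tx":0,"ty":0,"tz":-0.05,"spin":0,"gripper":140},{"tx":-0.05,"ty":0,"tz":0,"spin":0,"gripper":140},{"tx":-0.05,"ty":0,"tz":0,"spin":0,"gripper":140},{"tx":-0.05,"ty":0,"tz":0,"spin":0,"gripper":140},{"tx":-0.05,"ty":0,"tz":0,"spin":0,"gripper":140},{"tx":0,"ty":0,"tz":0,"spin":0,"gripper":140}]'; python3 - <<'E'
from h import *
a=np.radians(9.6); R=np.array([[np.cos(a),-np.sin(a)],[np.sin(a),np.cos(a)]]); O=np.array([.6316,-.0461])
for n in('side','top'):
    im,d=grab(n); A=pts(n,d,np.ones(d.shape,bool)); F=A[(A[:,2]>.168)&(A[:,2]<.182)&(A[:,0]>.58)&(A[:,0]<.66)&(A[:,1]>-.03)&(A[:,1]<.08)]
    if len(F): print(n,'feed',len(F),(F[:,:2].mean(0)-O)@R)
E
```

```text
t: 43.08
ee_pos: [0.6124, 0.0514, 0.1593]
tool_rot: [0.996, 0.084, 0.0, 0.0]
wrist_force: [0.9, 0.1, 0.2]
opening: 0.0383
grasp_force: 0.0
t: 44.2
ee_pos: [0.4141, 0.0117, 0.2591]
tool_rot: [0.997, 0.083, 0.001, 0.0]
wrist_force: [0.5, 0.7, -0.0]
opening: 0.0383
grasp_force: 0.0
side feed 47 [-0.00270694  0.08755262]
top feed 66 [-0.00122369  0.08853797]
```

The feed grip is within about 2 mm of the mark by both the cameras and the arm. I hand in.

```bash
python3 -c "
from station import arm
print(arm.close_job())"
```

```text
the job is handed in; nothing more can be done
None
```

The job is handed in but I saw no verdict: the leg is out, the cap is in the steel tray, all four clips went down the neck into the hopper, and the feed grip is within about 2 mm of the white mark; the bell and stamp were not touched.

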